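# Change over the carving-tool battery packs

### The arm

A 6-joint arm with a two-finger parallel gripper is mounted at the origin on the work surface. World frame = base frame: x ahead of the robot, y to its left, z up, the work surface at z = 0. Lengths are in m, angles in rad, forces in N, time in s.
With the tool pointing down it reaches from about 0.425 to 0.95 m from the base axis. Payload 3.5 kg.
Tool frame: the origin (TCP) lies on the centre line of the jaws, within the pads' length; the fingertips stand 19 mm ahead of it and the grasp point (between the pads) is the TCP; z points along the fingers, y is the line along which they close (so a half turn about z gives the same grasp; the last joint's range is limited). The gripper opens to 85 mm and grips with 20 to 120 N. Pads are 22 mm wide; open, the fingers measure 114 mm over their backs; the gripper's body (76 mm by 85 mm) begins 54 mm behind the grasp point. The pads swing forward as they close: fully open they stand 13 mm farther back than shut.
Start: joints at [-1.335, 0.286, 1.577, -0, 1.279, -0.15], TCP at [0.254, -0.625, 0.25] pointing down, gripper open.
Joint ranges: [-2.77, 2.77], [-0.9, 2.22], [0.21, 2.48], [-1.53, 4.67], [0.24, 2.81], [-2.84, 2.84]. Speed limits (rad/s): [2.79, 2.79, 3.14, 3.14, 3.14, 3.14].

### API

Orientations are given as a unit quaternion [x, y, z, w].
In Python, from plant import ctrl, imaging gives the robot as it stands. The module is installed in compiled form; this text tells all that it offers.
- The arm moves only by the shell command python3 -m handwheel 'ROWS' [OPENING] [FORCE]. ROWS is JSON, one flat list of numbers, 6 for each row, row after row: the shift along the world's x, y, z in units of 150 mm (1.0 is 150 mm), then the turn, a rotation vector about the world's x, y, z in units of 90 degrees (1.0 is 90 degrees). In form: [tx, ty, tz, rx, ry, rz, tx, ty, tz, rx, ry, rz, ...]. A call has 1 to 5 rows; each row shifts and turns the commanded pose from where the row before left it; what a row does not reach is not made up. A row lasts 1/12 s, in which the tool goes at most 41.7 mm and 7.16 degrees, less where a joint would pass 70% of its speed; a pose out of reach is approached as far as the arm can. A call with a number of a shift or a turn outside -1 to 1 is refused whole. A call with a gripper value outside its range is refused whole. OPENING is the opening, from 0 (shut) to 1 (fully open), set as the call begins (- or left out, the last holds). The fingers move at their own pace and stop on an object; FORCE is the grip in N (left out, the last holds). Time passes only in rows, so rows that do not move let the fingers close. It gives the time, the measured TCP pose, the force, the opening and the grip force at its end, in the units of the state.
- ctrl.get_state(): the state, without advancing time (a new reading comes with each control period).
- imaging.read_camera(name): name is "side" or "top"; returns (picture, depth): 384x512x3 uint8, blue, green, red; 384x512 float32, m along the optical axis (not along the pixel's ray), 0 where there is no reading.
- imaging.get_calibration(name): a dict with "fovy" (degrees; the focal length in pixels is half the picture's height over the tangent of half this angle, whatever the lens; pixels are square), "cx", "cy" (the principal point, pixels), "distortion" ([k1, k2, p1, p2, k3] as OpenCV has them; the pictures are not rectified), "R" (3x3) and "t" (3): a world point X has camera coordinates R X + t. Camera axes: x right, y down, z forward; pixel columns grow to the right and rows downward; lengths in m; the calibration is good to about 2 mm. A picture is of the moment at which its call begins. get_calibration takes no time and is no camera call.
- ctrl.sign_off(): hands the job in; it is judged then, once.
The state is a dict: "time": time; "qpos": joint angles; "dq": joint speeds; "joint_efforts": joint torques, N m; "eef_pos": TCP position; "tcp_rot": TCP orientation; "contact_force": force on the tool from outside, world axes, zero at the start; "wrist_torque": the same for the moment, N m; "opening": opening from 0.0 (shut) to 1.0 (fully open); "finger_force": force on a finger pad.
Only numpy, scipy, OpenCV 4.12 (cv2) and the standard library are available. Lean on these libraries where they do the work, as an engineer would, in place of code of your own. Each camera call takes 0.05 s, during which the arm holds its last target. There are 200 camera calls.

### The job

Change over the carving tools' battery packs: draw every charged pack (green) out of the docks and lay it flat in the wooden tray, and slide every flat pack (red) nose first, fully home, into a bay of the dock that matches its width. When all that is done, press the charge selector right down and, keeping it down, turn it clockwise to its end, then let it spring up. Leave the mug where it stands.

Things in the scene. Friction and masses are not known exactly. Their poses are not given: they have to be found in the camera images.
- flat_n1: Flat 48 mm battery pack: black slab 110 (x) x 48 (y) x 16 mm, 0.22 kg; red grip ridge on top 34 (x) x 20 (y) mm, z 16 to 50 mm, centred at x = -15 mm. Origin: centre of underside; +x to the nose (brass contacts). May be absent. Starts on the bench, nose within 0.9 rad of world +x. Red: to be charged.
- flat_n2: Flat 48 mm battery pack: black slab 110 (x) x 48 (y) x 16 mm, 0.22 kg; red grip ridge on top 34 (x) x 20 (y) mm, z 16 to 50 mm, centred at x = -15 mm. Origin: centre of underside; +x to the nose (brass contacts). May be absent. Starts on the bench, nose within 0.9 rad of world +x. Red: to be charged.
- flat_w1: Flat 64 mm battery pack: black slab 110 (x) x 64 (y) x 16 mm, 0.22 kg; red grip ridge on top 34 (x) x 20 (y) mm, z 16 to 50 mm, centred at x = -15 mm. Origin: centre of underside; +x to the nose (brass contacts). May be absent. Starts on the bench, nose within 0.9 rad of world +x. Red: to be charged.
- flat_w2: Flat 64 mm battery pack: black slab 110 (x) x 64 (y) x 16 mm, 0.22 kg; red grip ridge on top 34 (x) x 20 (y) mm, z 16 to 50 mm, centred at x = -15 mm. Origin: centre of underside; +x to the nose (brass contacts). May be absent. Starts on the bench, nose within 0.9 rad of world +x. Red: to be charged.
- full_n: Charged 48 mm battery pack: black slab 110 (x) x 48 (y) x 16 mm, 0.22 kg; green grip ridge on top 34 (x) x 20 (y) mm, z 16 to 50 mm, centred at x = -15 mm. Origin: centre of underside; +x to the nose (brass contacts). May be absent. Starts fully home in a bay of the dock of its width. Green: charged.
- full_w: Charged 64 mm battery pack: black slab 110 (x) x 64 (y) x 16 mm, 0.22 kg; green grip ridge on top 34 (x) x 20 (y) mm, z 16 to 50 mm, centred at x = -15 mm. Origin: centre of underside; +x to the nose (brass contacts). May be absent. Starts fully home in a bay of the dock of its width. Green: charged.
- dock_n: Fixed two-bay dock for 48 mm packs. Origin on the bench below the line of slot mouths, midway; x into the slots. Bay floor at z 44 mm, running 50 mm out in front as a ledge; slots 51 wide x 20 high x 48 mm deep, 6 mm lead-in on side walls only; roof top z 78 mm; bays 63 mm apart in y. A pack enters level, nose first, to the back wall; its ridge stays outside.
- dock_n_bay0 (a point): Where the origin of a pack lies when fully home in the bay on the -y side of dock_n (on the bay floor, 7 mm in front of the mouth); axes as the dock.
- dock_n_bay1 (a point): Where the origin of a pack lies when fully home in the bay on the +y side of dock_n (on the bay floor, 7 mm in front of the mouth); axes as the dock.
- dock_w: Fixed two-bay dock for 64 mm packs. Origin on the bench below the line of slot mouths, midway; x into the slots. Bay floor at z 44 mm, running 50 mm out in front as a ledge; slots 67 wide x 20 high x 48 mm deep, 6 mm lead-in on side walls only; roof top z 78 mm; bays 79 mm apart in y. A pack enters level, nose first, to the back wall; its ridge stays outside.
- dock_w_bay0 (a point): Where the origin of a pack lies when fully home in the bay on the -y side of dock_w (on the bay floor, 7 mm in front of the mouth); axes as the dock.
- dock_w_bay1 (a point): Where the origin of a pack lies when fully home in the bay on the +y side of dock_w (on the bay floor, 7 mm in front of the mouth); axes as the dock.
- tray: Fixed open wooden tray 150 (x) x 170 (y) x 20 mm tall, walls 5 mm, floor 5 mm thick; origin: centre of the underside. Two packs fit side by side, lengthwise along its x.
- sel_grip (a point): Charge selector: on the axis of its orange bar at grip height (13 mm above the black disc, 12 mm below the bar's top, 80 mm above the bench at rest). Bar 46 x 16 x 26 mm tall, along this point's x, turning with it; on a fixed grey box 110 x 100 x 50 mm. Sprung: press it down and keep it down while turning clockwise (from above); a turn made without pressing does not count. Let go, it springs up.
- sel_press (a joint): How far the selector is pressed down: 0 at rest, 0.007 m at the bottom; counts as pressed beyond 0.004. Spring: about 3.5 N to start, 8 N at the bottom.
- sel_turn (a joint): Selector angle: off near 0 (start, up to 0.12), 1.35 rad is the end stop, charge. Grows clockwise seen from above. Light friction; stays where left.
- mug: Blue mug, 76 mm across, 90 mm tall, handle at +y; origin: centre of the underside (bystander)
Mind the look-alikes: they are no part of the job. What is shaped like the flat_w1 but pink or purple is not meant.

How it is judged:
By the outcome, as a careful person would: the job done as asked, in the order asked, and still so for the second after the job is handed in, with the robot touching nothing.
Of flat_n1, flat_n2, flat_w1, flat_w2 only 3 to 4 are there at a start; the rules pass over those that are not, and their reading is None.
Of full_n, full_w only 1 to 2 are there at a start; the rules pass over those that are not, and their reading is None.
At some moment in a run one of flat_n1, flat_n2, flat_w1, flat_w2 may be knocked a few centimetres aside while the robot is not near it.
Once in a run the grip may slacken for a moment while it holds something.
It also fails if it takes over 210 s, if anything falls off the work surface, if the arm or the gripper's body presses on something with over 40 N, if the wrist force passes 120 N, or if a joint passes its speed limit or range.

## Working session

There is one attempt and no reset: what is moved stays moved. The work goes in short steps, Python scripts to look and compute and a shell command to move; the robot and the scene stay as the last step left them, time stands still between calls to the robot, and variables do not carry over. Pictures are saved under pics/ and viewed, at most 14 in all, crops included, and the job is handed in when it is done.

```bash
mkdir -p pics; cat > h.py <<'E'
import numpy as np, cv2
from plant import ctrl, imaging
def cam(n):
    im,d=imaging.read_camera(n); c=imaging.get_calibration(n)
    f=im.shape[0]/2/np.tan(np.radians(c["fovy"])/2)
    K=np.array([[f,0,c["cx"]],[0,f,c["cy"]],[0,0,1]])
    return im,d,K,np.array(c["distortion"],float),np.array(c["R"]),np.array(c["t"])
def rays(uv,K,D):
    u=cv2.undistortPoints(np.array(uv,float).reshape(-1,1,2),K,D).reshape(-1,2)
    return np.c_[u,np.ones(len(u))]
def onplane(uv,z,K,D,R,t):
    r=rays(uv,K,D)@R; o=-R.T@t
    return o+r*((z-o[2])/r[:,2])[:,None]
def cloud(d,K,D,R,t):
    h,w=d.shape; vv,uu=np.mgrid[:h,:w]
    r=rays(np.c_[uu.ravel(),vv.ravel()],K,D)
    P=(r*d.reshape(-1,1)-t)@R
    return P.reshape(h,w,3)
E
python3 - <<'E'
from h import *
for n in("top","side"):
    im,d,K,D,R,t=cam(n); cv2.imwrite(f"pics/{n}0.png",im); np.savez(f"{n}0.npz",im=im,d=d)
    print(n,K[0,0],D,-R.T@t,R[2])
print(ctrl.get_state())
E
```

```text
top 476.1284713153449 [-0.02386409  0.          0.          0.          0.        ] [ 0.36502996 -0.04641974  1.50757712] [ 0.17455374 -0.00332221 -0.98464204]
side 374.39094937023896 [-0.08802243  0.          0.          0.          0.        ] [ 0.54314006 -0.76884983  0.84790192] [ 0.06639593  0.66705614 -0.74204291]
{'time': 0.1, 'qpos': array([-1.33501852e+00,  2.87129066e-01,  1.57807234e+00, -1.55849202e-05,
        1.27862251e+00, -1.49976371e-01]), 'dq': array([ 5.57360334e-04, -2.75362860e-03, -1.95245893e-03, -9.29425902e-04,
       -8.32735757e-05,  5.86793117e-04]), 'joint_efforts': array([ 5.99684572e-04, -4.07297158e+01, -2.93696862e+01, -1.49742809e-04,
        3.43041153e-03,  4.86440456e-06]), 'eef_pos': array([ 0.25387712, -0.62481566,  0.2490282 ]), 'tcp_rot': array([ 9.81455765e-01,  1.91685514e-01, -5.52997168e-05, -1.11428886e-03]), 'contact_force': array([ 0.48730468, -0.29950077, -0.55150088]), 'wrist_torque': array([0.04624357, 0.03928649, 0.01887259]), 'finger_force': 0.0, 'opening': 0.998296983710008}
```

View pics/top0.png

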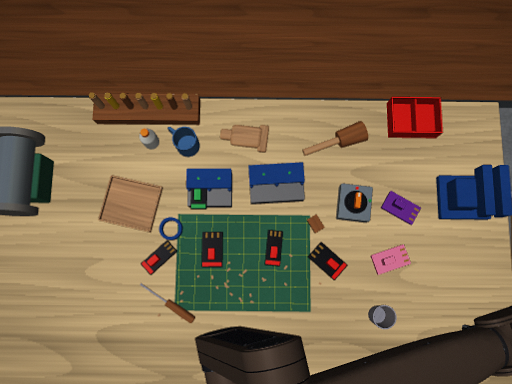

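View pics/side0.png

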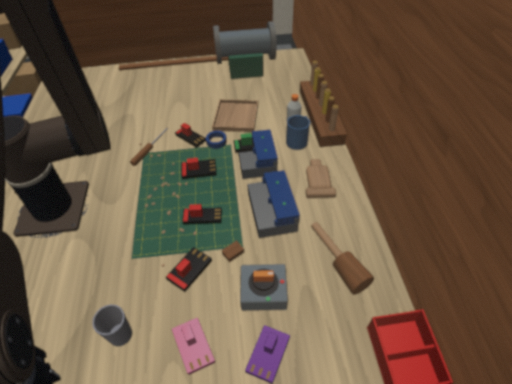

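The top view shows four red packs at (158,257), (212,250), (274,248) and (328,261). One green pack sits at (198,197) in the left dock's +y bay. The right dock (276,183) is empty, the tray is at (131,203), the selector at (356,202) and the mug at (184,140). The look-alikes are purple (401,207) and pink (391,259). Red things that aren't packs: the red box at (414,117) and the brick-brown block at (316,223).

```bash
cat > meas.py <<'E'
from h import *
def slabs(C,P,im,z0=0.010,z1=0.024):
    pass
def red(hsv): return (((hsv[...,0]<8)|(hsv[...,0]>174))&(hsv[...,1]>170)&(hsv[...,2]>100)).astype(np.uint8)
def green(hsv): return ((hsv[...,0]>52)&(hsv[...,0]<72)&(hsv[...,1]>150)&(hsv[...,2]>60)).astype(np.uint8)
def orange(hsv): return ((hsv[...,0]>7)&(hsv[...,0]<17)&(hsv[...,1]>190)&(hsv[...,2]>170)).astype(np.uint8)
def blobs(m,amin):
    n,L,s,c=cv2.connectedComponentsWithStats(m); return [(L==i,s[i,4],c[i]) for i in range(1,n) if s[i,4]>=amin]
def rect(xy):
    (c,(a,b),th)=cv2.minAreaRect((xy*1000).astype(np.float32))
    if a<b: a,b,th=b,a,th+90
    return np.array(c)/1000,a,b,(th+90)%180-90
E
python3 - <<'E'
from meas import *
for n in("top","side"):
    f=np.load(f"{n}0.npz"); im,d=f["im"],f["d"]
    _,_,K,D,R,t=cam(n); C=cloud(d,K,D,R,t); hsv=cv2.cvtColor(im,cv2.COLOR_BGR2HSV)
    for nm,fn in(("red",red),("green",green),("orange",orange)):
        for m,a,c in blobs(fn(hsv),15):
            p=C[m]; top=p[p[:,2]>np.percentile(p[:,2],90)-.006]
            print(n,nm,a,c.round(),"z",np.percentile(p[:,2],[5,50,95]).round(3),"topmean",top[:,:2].mean(0).round(4), rect(top[:,:2]) if len(top)>4 else"")
    # black slabs near z .016, and dock blue roof
    bl=((hsv[...,2]<60)&(abs(C[...,2]-.016)<.007)&(C[...,0]>.35)).astype(np.uint8)
    for m,a,c in blobs(cv2.morphologyEx(bl,cv2.MORPH_CLOSE,np.ones((9,9))),80):
        p=C[m&(abs(C[...,2]-.016)<.012)]; print(n,"slab",a,c.round(),rect(p[:,:2]))
    blu=((hsv[...,0]>100)&(hsv[...,0]<125)&(hsv[...,1]>120)&(abs(C[...,2]-.078)<.006)).astype(np.uint8)
    for m,a,c in blobs(blu,80): print(n,"roof",a,c.round(),np.median(C[m][:,2]),rect(C[m][:,:2]))
    gr=((hsv[...,1]<70)&(abs(C[...,2]-.044)<.005)).astype(np.uint8)
    for m,a,c in blobs(gr,80): print(n,"ledge/box",a,c.round(),np.median(C[m][:,2]),rect(C[m][:,:2]))
    gr=((hsv[...,1]<90)&(abs(C[...,2]-.05)<.004)).astype(np.uint8)
    for m,a,c in blobs(gr,200): print(n,"box",a,c.round(),np.median(C[m][:,2]),rect(C[m][:,:2]))
    mm=np.zeros(d.shape,np.uint8)
    if n=="top":
        mm[165:240,92:170]=1; w=((C[...,2]>.014)&(C[...,2]<.027)&(mm>0)).astype(np.uint8)
        for m,a,c in blobs(w,30): print("tray",a,c,rect(C[m][:,:2]))
im=np.load("top0.npz")["im"][150:300,90:390]
cv2.imwrite("pics/crop.png",cv2.resize(im,None,fx=2.6,fy=2.6,interpolation=cv2.INTER_CUBIC))
E
```

```text
top red 1288 [415. 117.] z [0.001 0.007 0.062] topmean [ 0.8632 -0.5368] (array([ 0.68961401, -0.30688953]), 810.689208984375, 188.62815856933594, -51.844398498535156)
top red 83 [273. 252.] z [0.015 0.049 0.054] topmean [ 0.4384 -0.0933] (array([ 0.43879517, -0.09340819]), 30.43169593811035, 18.3648624420166, 0.1479414850473404)
top red 81 [211. 253.] z [0.035 0.05  0.056] topmean [0.4315 0.0938] (array([0.39578378, 0.03594511]), 172.45645141601562, 34.3196907043457, 58.269981384277344)
top red 146 [150. 263.] z [0.014 0.037 0.055] topmean [0.4103 0.2724] (array([0.41072177, 0.27312177]), 30.102718353271484, 18.0074462890625, -42.36262130737305)
top red 165 [336. 267.] z [0.013 0.021 0.054] topmean [ 0.4052 -0.2745] (array([ 0.4053595 , -0.27470575]), 31.89211082458496, 18.29339027404785, 45.363059997558594)
top red 67 [272. 262.] z [0.012 0.016 0.02 ] topmean [ 0.4091 -0.0915] (array([ 0.40932791, -0.09168477]), 44.26155471801758, 13.493349075317383, 84.10978698730469)
top red 85 [211. 264.] z [0.012 0.016 0.023] topmean [0.4015 0.0963] (array([0.39131586, 0.03862856]), 176.6922760
[... 4796 characters left out ...]
. 160.] 0.04205235382828544 (array([0.63440314, 0.07521707]), 115.76628875732422, 82.90169525146484, 0.15668196976184845)
side ledge/box 896 [263. 207.] 0.04183167470284303 (array([ 0.65324615, -0.1043301 ]), 171.8379364013672, 109.47743225097656, -86.02088713645935)
side ledge/box 102 [ 52. 208.] 0.043958274073347736 (array([ 0.02420501, -0.03417167]), 115.27601623535156, 46.31177520751953, 36.84478759765625)
side ledge/box 793 [262. 288.] 0.04764321603128846 (array([ 0.5974621, -0.3484263]), 110.84461975097656, 102.1041259765625, -6.2743682861328125)
side box 1287 [263. 284.] 0.04885241049755637 (array([ 0.59746136, -0.34859375]), 110.30695343017578, 100.24354553222656, -7.138862609863281)
```

View pics/crop.png

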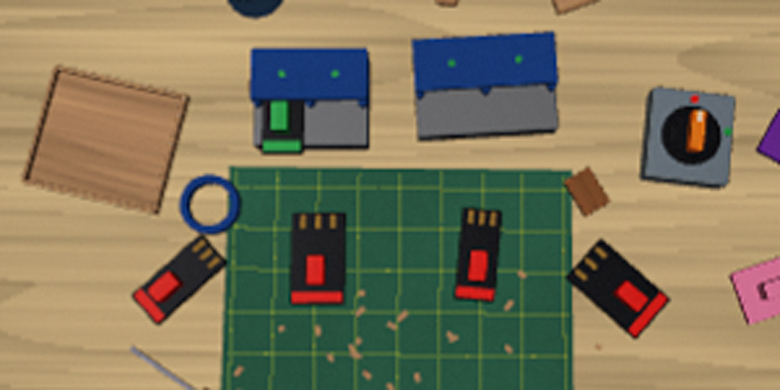

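Crop: the outer two packs (nearest at (638,288), farthest at (180,280)) and the middle two lie in the mat area. By measured width, the wide ones are at crop (318,258) and (618,288), and the narrow ones at (180,280) and (478,255). The green pack is narrow, so the left dock is dock_n and the right one dock_w.

Candidates for "flat_w": the red packs at (212,250) and (328,261) are chosen. Purple (401,207) and pink (391,259) are rejected.

Order: #4, #2 → dock_w; green → tray; #3, #1 → dock_n; then the selector.

```bash
cat > d.py <<'E'
import sys; from h import *
from scipy.spatial.transform import Rotation as Ro
def delta(x,y,z,yaw):
    s=ctrl.get_state(); M=Ro.from_quat(s["tcp_rot"]).as_matrix()
    cur=np.degrees(np.arctan2(M[1,0],M[0,0])); g=(np.array([x,y,z])-s["eef_pos"])/.15
    Rt=Ro.from_euler("z",yaw,degrees=True)*Ro.from_euler("x",180,degrees=True)
    rv=(Rt*Ro.from_quat(s["tcp_rot"]).inv()).as_rotvec()/(np.pi/2)
    print("t",round(float(s["time"]),2),"pos",s["eef_pos"].round(4),"yaw %.1f q1 %.2f q6 %.2f"%(cur,s["qpos"][0],s["qpos"][5]),"tilt",(M[:2,2]).round(3),"open %.3f ff %.1f"%(s["opening"],s["finger_force"]),"F",s["contact_force"].round(1))
    print("  DELTA units",g.round(3),"rot",rv.round(3))
if __name__=="__main__": delta(*map(float,sys.argv[1:5]))
E
python3 - <<'E'
from meas import *
_,_,K,D,R,t=cam("top"); f=np.load("top0.npz"); im=f["im"]
q=np.array([(55,66),(188,98),(157,213),(24,182)])/2.6+[90,150]
p=onplane(q,.02,K,D,R,t)[:,:2]; print("tray",p.round(4),p.mean(0),rect(p))
hsv=cv2.cvtColor(im,cv2.COLOR_BGR2HSV)
o=((hsv[...,0]>5)&(hsv[...,0]<20)&(hsv[...,1]>150)&(hsv[...,2]>90)).astype(np.uint8); o[:,:340]=0;o[:,372:]=0;o[:190]=0;o[:215+1][215:]=0
C=cloud(f["d"],K,D,R,t); m=(o>0)&(abs(C[...,2]-.092)<.008); m[216:]=False
print("bar",m.sum(),C[m].mean(0),rect(C[m][:,:2]))
E
python3 d.py 0.4054 -0.2747 0.12 48.9
```

```text
tray [[0.6778 0.424 ]
 [0.6396 0.2585]
 [0.4985 0.2894]
 [0.5341 0.4524]] [0.58751565 0.35609682] (array([0.58810583, 0.35674939]), 169.86386108398438, 146.3833770751953, 77.64242553710938)
bar 75 [ 0.5931816  -0.34669465  0.0923592 ] (array([ 0.59551941, -0.34723331]), 45.05646514892578, 17.645090103149414, -8.243354797363281)
t 0.25 pos [ 0.254  -0.6251  0.2497] yaw 22.1 q1 -1.34 q6 -0.15 tilt [-0.     0.001] open 1.001 ff 0.0 F [0.5 0.1 0. ]
  DELTA units [ 1.01   2.336 -0.864] rot [-0.001 -0.     0.298]
```

```bash
python3 -m handwheel '[0.1,0.2,-0.04,0,0,0.03,0.1,0.2,-0.04,0,0,0.03,0.1,0.2,-0.04,0,0,0.03,0.1,0.2,-0.04,0,0,0.03,0.1,0.2,-0.04,0,0,0.03]' 0.5 40
python3 -m handwheel '[0.1,0.2,-0.04,0,0,0.03,0.1,0.2,-0.04,0,0,0.03,0.1,0.2,-0.04,0,0,0.03,0.1,0.2,-0.04,0,0,0.03,0.1,0.2,-0.04,0,0,0.03]'
python3 -m handwheel '[0,0.16,-0.04,0,0,0,0,0.16,-0.04,0,0,0,0,0,0,0,0,0,0,0,0,0,0,0,0,0,0,0,0,0]'
python3 d.py 0.4054 -0.2747 0.04 48.9
```

```text
time: 0.67
eef_pos: [0.3294, -0.4739, 0.2199]
tcp_rot: [0.952, 0.307, 0.0, -0.0]
contact_force: [1.1, 1.0, 0.1]
opening: 0.501
finger_force: 0.0
time: 1.08
eef_pos: [0.4044, -0.3238, 0.1901]
tcp_rot: [0.909, 0.416, 0.0, 0.0]
contact_force: [0.9, 0.2, -0.0]
opening: 0.501
finger_force: 0.0
time: 1.5
eef_pos: [0.4043, -0.2781, 0.1789]
tcp_rot: [0.91, 0.416, 0.0, 0.001]
contact_force: [0.4, 0.1, 1.4]
opening: 0.501
finger_force: 0.0
t 1.5 pos [ 0.4043 -0.2781  0.1789] yaw 49.1 q1 -0.81 q6 -0.10 tilt [ 0.001 -0.001] open 0.501 ff 0.0 F [0.4 0.1 1.4]
  DELTA units [ 0.007  0.022 -0.926] rot [ 0.001  0.001 -0.002]
```

```bash
python3 -m handwheel '[0.007,0.022,-0.2,0,0,0,0,0,-0.2,0,0,0,0,0,-0.2,0,0,0,0,0,-0.2,0,0,0,0,0,-0.1,0,0,0]'
python3 -m handwheel '[0,0,-0.026,0,0,0,0,0,0,0,0,0]'
python3 -m handwheel '[0,0,0,0,0,0,0,0,0,0,0,0,0,0,0,0,0,0,0,0,0,0,0,0,0,0,0,0,0,0]' 0.0 60
python3 -m handwheel '[0,0,0,0,0,0,0,0,0,0,0,0,0,0,0.1,0,0,0,0,0,0.2,0,0,0,0,0,0.2,0,0,0]'
python3 d.py 0.5775 -0.1477 0.0855 4.2
```

```text
time: 1.92
eef_pos: [0.4037, -0.2743, 0.0403]
tcp_rot: [0.91, 0.415, -0.001, -0.002]
contact_force: [-0.4, -0.1, -0.6]
opening: 0.501
finger_force: 0.0
time: 2.08
eef_pos: [0.4046, -0.2748, 0.0386]
tcp_rot: [0.91, 0.415, -0.0, -0.001]
contact_force: [1.1, -0.5, 0.5]
opening: 0.504
finger_force: 0.0
time: 2.5
eef_pos: [0.4063, -0.2757, 0.0414]
tcp_rot: [0.91, 0.416, 0.001, 0.002]
contact_force: [-0.5, -2.1, 6.1]
opening: 0.222
finger_force: 61.1
time: 2.92
eef_pos: [0.4034, -0.2721, 0.113]
tcp_rot: [0.91, 0.416, -0.001, -0.003]
contact_force: [0.7, -1.1, -2.0]
opening: 0.225
finger_force: 59.9
t 2.92 pos [ 0.4034 -0.2721  0.113 ] yaw 49.1 q1 -0.80 q6 -0.09 tilt [-0.004  0.005] open 0.225 ff 59.9 F [ 0.7 -1.1 -2. ]
  DELTA units [ 1.161  0.829 -0.183] rot [-0.004 -0.001 -0.499]
```

```bash
python3 -m handwheel '[0.11,0.083,0,0,0,-0.05,0.11,0.083,0,0,0,-0.05,0.11,0.083,0,0,0,-0.05,0.11,0.083,0,0,0,-0.05,0.11,0.083,0,0,0,-0.05]'
python3 -m handwheel '[0.11,0.083,0,0,0,-0.05,0.11,0.083,0,0,0,-0.05,0.11,0.083,0,0,0,-0.05,0.11,0.083,0,0,0,-0.05,0.11,0.083,0,0,0,-0.05]'
python3 -m handwheel '[0,0,0,0,0,0,0,0,0,0,0,0]'
python3 d.py 0.568 -0.1485 0.0875 4.1
python3 - <<'E'
from h import *
im=cam("side")[0]; cv2.imwrite("pics/s1.png",cv2.resize(im[120:320,120:340],None,fx=3,fy=3))
E
```

```text
time: 3.33
eef_pos: [0.4873, -0.2103, 0.1135]
tcp_rot: [0.974, 0.228, -0.001, -0.001]
contact_force: [-0.3, 0.4, -2.6]
opening: 0.22
finger_force: 60.1
time: 3.75
eef_pos: [0.5697, -0.148, 0.1131]
tcp_rot: [0.999, 0.034, -0.001, -0.001]
contact_force: [-0.0, -0.0, -1.8]
opening: 0.221
finger_force: 60.1
time: 3.92
eef_pos: [0.5695, -0.1484, 0.1133]
tcp_rot: [0.999, 0.037, -0.001, -0.001]
contact_force: [-1.2, -0.2, -2.4]
opening: 0.221
finger_force: 60.0
t 3.92 pos [ 0.5695 -0.1484  0.1133] yaw 4.3 q1 -0.43 q6 1.07 tilt [-0.003  0.001] open 0.221 ff 60.0 F [-1.2 -0.2 -2.4]
  DELTA units [-0.01  -0.001 -0.172] rot [-0.001 -0.002 -0.002]
```

View pics/s1.png

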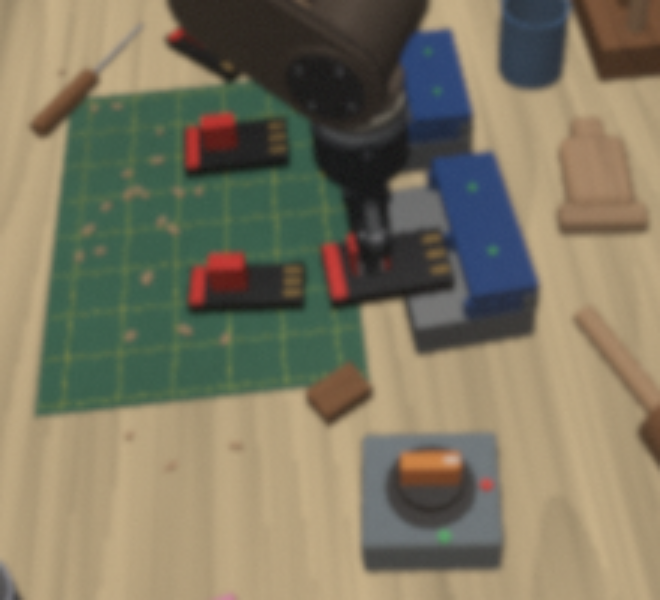

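The pack is held level in front of dock_w's -y bay (held pack at crop (385,262), slot at (490,280)).

```bash
python3 -m handwheel '[-0.01,0,-0.08,0,0,0,0,0,-0.08,0,0,0,0,0,-0.01,0,0,0,0,0,0,0,0,0]'
python3 -m handwheel '[0.1,0.007,0,0,0,0,0.05,0.004,0,0,0,0,0.05,0.004,0,0,0,0]'
python3 -m handwheel '[0.05,0.004,0,0,0,0,0.05,0.004,0,0,0,0]'
python3 d.py 0.6279 -0.144 0.0865 4.1
```

```text
time: 4.3
eef_pos: [0.567, -0.1496, 0.087]
tcp_rot: [0.999, 0.035, -0.002, -0.001]
contact_force: [-0.2, 1.0, -2.5]
opening: 0.222
finger_force: 60.0
time: 4.55
eef_pos: [0.5988, -0.1473, 0.0888]
tcp_rot: [0.999, 0.036, -0.0, -0.0]
contact_force: [0.0, 1.2, -1.8]
opening: 0.219
finger_force: 60.0
time: 4.72
eef_pos: [0.6142, -0.1461, 0.0889]
tcp_rot: [0.999, 0.036, 0.0, 0.0]
contact_force: [-0.3, 1.0, -2.8]
opening: 0.222
finger_force: 60.0
t 4.72 pos [ 0.6142 -0.1461  0.0889] yaw 4.1 q1 -0.39 q6 1.11 tilt [ 0. -0.] open 0.222 ff 60.0 F [-0.3  1.  -2.8]
  DELTA units [ 0.091  0.014 -0.016] rot [ 0.  0. -0.]
```

Sliding in freely. I'll continue to contact.

```bash
python3 -m handwheel '[0.05,0.006,-0.01,0,0,0,0.03,0.004,0,0,0,0,0,0,0,0,0,0]'
python3 -m handwheel '[0.02,0.0015,0,0,0,0,0,0,0,0,0,0]'
python3 -m handwheel '[0.02,0.0015,0,0,0,0,0,0,0,0,0,0]'
python3 -m handwheel '[0.02,0.0015,0,0,0,0,0,0,0,0,0,0]'
python3 d.py 0.6279 -0.144 0.0865 4.1
```

```text
time: 4.97
eef_pos: [0.6267, -0.1446, 0.0875]
tcp_rot: [0.999, 0.036, 0.001, 0.0]
contact_force: [-0.4, 0.3, -3.2]
opening: 0.225
finger_force: 60.0
time: 5.13
eef_pos: [0.6282, -0.1442, 0.0872]
tcp_rot: [0.999, 0.036, -0.001, -0.0]
contact_force: [-1.0, 0.3, -2.3]
opening: 0.222
finger_force: 60.0
time: 5.3
eef_pos: [0.6285, -0.1441, 0.0869]
tcp_rot: [0.999, 0.036, -0.005, -0.001]
contact_force: [-11.3, -0.7, 2.1]
opening: 0.222
finger_force: 60.6
time: 5.47
eef_pos: [0.6287, -0.1441, 0.0868]
tcp_rot: [0.999, 0.036, -0.009, -0.001]
contact_force: [-18.7, -1.1, 7.4]
opening: 0.222
finger_force: 61.4
t 5.47 pos [ 0.6287 -0.1441  0.0868] yaw 4.2 q1 -0.38 q6 1.12 tilt [-0.018  0.002] open 0.222 ff 61.4 F [-18.7  -1.1   7.4]
  DELTA units [-0.006  0.001 -0.002] rot [-0.001 -0.012 -0.001]
```

```bash
cat > look.py <<'E'
from meas import *
def look():
    im,d,K,D,R,t=cam("top"); C=cloud(d,K,D,R,t); hsv=cv2.cvtColor(im,cv2.COLOR_BGR2HSV); z=C[...,2]
    for nm,fn in(("red",red),("green",green)):
        for zz in(.05,.094,.055):
            m=(fn(hsv)&(abs(z-zz)<(.01 if zz==.05 else .012))).astype(np.uint8)
            if zz==.055 and nm=="red": continue
            for b,a,c in blobs(m,25):
                v,u=np.nonzero(b)
                if u.mean()>370: continue
                P=onplane(np.c_[u,v],zz,K,D,R,t); print(nm,zz,a,c.round(),"mean",P[:,:2].mean(0).round(4),"rect",rect(P[:,:2]),"z",np.median(z[b]).round(4))
    bl=((hsv[...,2]<60)&(abs(z-.016)<.007)&(C[...,0]>.35)&(C[...,0]<.56)).astype(np.uint8)
    for b,a,c in blobs(cv2.morphologyEx(bl,cv2.MORPH_CLOSE,np.ones((9,9))),150):
        v,u=np.nonzero(b&(abs(z-.016)<.009)); P=onplane(np.c_[u,v],.016,K,D,R,t); print("slab",a,c.round(),rect(P[:,:2]))
    return im
if __name__=="__main__":
    import sys; im=look()
    if len(sys.argv)>1: cv2.imwrite("pics/%s.png"%sys.argv[1],cv2.resize(im[150:300,90:390],None,fx=2.6,fy=2.6,interpolation=cv2.INTER_CUBIC))
E
python3 -m handwheel '[-0.02,-0.0015,-0.01,0,0,0,0,0,0,0,0,0]'
python3 -m handwheel '[0,0,0,0,0,0,0,0,0,0,0,0,0,0,0,0,0,0]' 0.5
python3 -m handwheel '[0,0,0.1,0,0,0,0,0,0.2,0,0,0,0,0,0.2,0,0,0,0,0,0.1,0,0,0,-0.1,0,0,0,0,0]'
python3 -m handwheel '[-0.2,0.2,0,0,0,0,-0.2,0.2,0,0,0,0,0,0,0,0,0,0]'
python3 look.py; python3 d.py 0.432 0.095 0.12 -0.8
```

```text
time: 5.63
eef_pos: [0.6284, -0.1441, 0.0859]
tcp_rot: [0.999, 0.036, -0.004, -0.001]
contact_force: [-10.1, -0.1, 2.7]
opening: 0.224
finger_force: 60.9
time: 5.88
eef_pos: [0.6325, -0.1445, 0.0869]
tcp_rot: [0.999, 0.036, 0.001, 0.0]
contact_force: [0.4, 0.4, 0.3]
opening: 0.5
finger_force: 0.0
time: 6.3
eef_pos: [0.6214, -0.1456, 0.1841]
tcp_rot: [0.999, 0.036, 0.007, 0.003]
contact_force: [-0.2, -0.8, 0.9]
opening: 0.502
finger_force: 0.0
time: 6.55
eef_pos: [0.5517, -0.0804, 0.174]
tcp_rot: [0.999, 0.037, -0.004, -0.002]
contact_force: [-1.0, 0.0, -2.0]
opening: 0.5
finger_force: 0.0
red 0.05 71 [211. 253.] mean [0.4325 0.0965] rect (array([0.43232846, 0.09658656]), 33.47165298461914, 15.227124214172363, 1.537238597869873) z 0.0512
red 0.05 72 [152. 260.] mean [0.4109 0.2721] rect (array([0.41066132, 0.27205011]), 31.556894302368164, 19.60957908630371, -43.50575637817383) z 0.0497
green 0.094 76 [197. 194.] mean [0.6076 0.138 ] rect (array([0.60782434, 0.13792159]), 30.957677841186523, 18.106307983398438, 1.8424351215362549) z 0.0928
green 0.055 61 [198. 206.] mean [0.5782 0.1381] rect (array([0.57701392, 0.13867166]), 43.2835693359375, 12.455069541931152, -89.35825991630554) z 0.061
slab 708 [211. 249.] (array([0.44662912, 0.09685963]), 109.177001953125, 63.05992889404297, -0.08490753173828125)
slab 442 [161. 255.] (array([0.42642111, 0.25532068]), 90.66645812988281, 46.45205307006836, -46.79399871826172)
t 6.6 pos [ 0.5547 -0.0826  0.1755] yaw 4.2 q1 -0.33 q6 1.17 tilt [-0.002  0.001] open 0.501 ff 0.0 F [-0.1  0.1  0.2]
  DELTA units [-0.818  1.184 -0.37 ] rot [-0.001 -0.002 -0.056]
```

```bash
python3 -m handwheel '[-0.102,0.15,0,0,0,-0.006,-0.102,0.15,0,0,0,-0.006,-0.102,0.15,0,0,0,-0.006,-0.102,0.15,0,0,0,-0.006,-0.102,0.15,0,0,0,-0.006]'
python3 -m handwheel '[-0.102,0.15,-0.1,0,0,-0.006,-0.102,0.15,-0.1,0,0,-0.006,-0.102,0.15,-0.1,0,0,-0.006,0,0,0,0,0,0,0,0,0,0,0,0]'
python3 d.py 0.4323 0.0968 0.043 0
```

```text
time: 7.02
eef_pos: [0.4822, 0.0276, 0.1779]
tcp_rot: [1.0, 0.012, 0.002, 0.0]
contact_force: [0.6, 0.5, 0.1]
opening: 0.498
finger_force: 0.0
time: 7.43
eef_pos: [0.4357, 0.0953, 0.1315]
tcp_rot: [1.0, -0.001, 0.001, 0.0]
contact_force: [0.4, 0.4, -0.3]
opening: 0.502
finger_force: 0.0
t 7.43 pos [0.4357 0.0953 0.1315] yaw -0.1 q1 -0.01 q6 1.56 tilt [ 0.001 -0.   ] open 0.502 ff 0.0 F [ 0.4  0.4 -0.3]
  DELTA units [-0.023  0.01  -0.59 ] rot [0.    0.001 0.001]
```

```bash
python3 -m handwheel '[-0.023,0.01,-0.2,0,0,0,0,0,-0.2,0,0,0,0,0,-0.13,0,0,0,0,0,-0.06,0,0,0,0,0,0,0,0,0]'
python3 -m handwheel '[0,0,0,0,0,0,0,0,0,0,0,0,0,0,0,0,0,0,0,0,0,0,0,0,0,0,0,0,0,0]' 0.0 60
python3 d.py 0.4323 0.0968 0.043 0
python3 -m handwheel '[0,0,0.1,0,0,0,0,0,0.2,0,0,0,0,0,0.2,0,0,0,0,0,0,0,0,0]'
python3 d.py 0.563 -0.0694 0.118 4.1
```

```text
time: 7.85
eef_pos: [0.4324, 0.0954, 0.0417]
tcp_rot: [1.0, -0.002, -0.001, 0.0]
contact_force: [-0.1, 0.7, -0.2]
opening: 0.5
finger_force: 0.0
time: 8.27
eef_pos: [0.4341, 0.096, 0.0445]
tcp_rot: [1.0, -0.002, 0.003, 0.0]
contact_force: [1.3, -1.4, 6.7]
opening: 0.222
finger_force: 60.0
t 8.27 pos [0.4341 0.096  0.0445] yaw -0.2 q1 -0.01 q6 1.56 tilt [ 0.005 -0.   ] open 0.222 ff 60.0 F [ 1.3 -1.4  6.7]
  DELTA units [-0.012  0.005 -0.01 ] rot [0.    0.003 0.002]
time: 8.6
eef_pos: [0.4352, 0.0964, 0.1228]
tcp_rot: [1.0, -0.002, 0.005, -0.0]
contact_force: [0.7, -0.1, -1.3]
opening: 0.22
finger_force: 59.1
t 8.6 pos [0.4352 0.0964 0.1228] yaw -0.2 q1 -0.01 q6 1.56 tilt [0.01 0.  ] open 0.220 ff 59.1 F [ 0.7 -0.1 -1.3]
  DELTA units [ 0.852 -1.105 -0.032] rot [-0.     0.007  0.048]
```

```bash
python3 -m handwheel '[0.106,-0.138,0,0,0,0.006,0.106,-0.138,0,0,0,0.006,0.106,-0.138,0,0,0,0.006,0.106,-0.138,0,0,0,0.006,0.106,-0.138,0,0,0,0.006]'
python3 -m handwheel '[0.106,-0.138,0,0,0,0.006,0.106,-0.138,0,0,0,0.006,0.106,-0.138,0,0,0,0.006,0,0,0,0,0,0,0,0,0,0,0,0]'
python3 d.py 0.563 -0.0694 0.0905 4.1
```

```text
time: 9.02
eef_pos: [0.5106, -0.0079, 0.1158]
tcp_rot: [1.0, 0.022, -0.001, -0.0]
contact_force: [0.0, 0.9, -1.7]
opening: 0.22
finger_force: 64.3
time: 9.43
eef_pos: [0.5584, -0.07, 0.1158]
tcp_rot: [0.999, 0.035, -0.001, -0.001]
contact_force: [0.1, -0.2, -2.9]
opening: 0.223
finger_force: 64.5
t 9.43 pos [ 0.5584 -0.07    0.1158] yaw 4.0 q1 -0.30 q6 1.20 tilt [-0.003  0.001] open 0.223 ff 64.5 F [ 0.1 -0.2 -2.9]
  DELTA units [ 0.03   0.004 -0.169] rot [-0.001 -0.002  0.001]
```

```bash
python3 -m handwheel '[0.025,0.004,-0.08,0,0,0,0,0,-0.08,0,0,0,0,0,-0.01,0,0,0,0,0,0,0,0,0]'
python3 -m handwheel '[0.1,0.007,0,0,0,0,0.05,0.004,0,0,0,0,0.05,0.004,0,0,0,0]'
python3 -m handwheel '[0.05,0.004,0,0,0,0,0.05,0.004,0,0,0,0]'
python3 -m handwheel '[0.04,0.003,0,0,0,0,0.03,0.002,0,0,0,0,0,0,0,0,0,0]'
python3 d.py 0.6226 -0.0652 0.0895 4.1
```

```text
time: 9.77
eef_pos: [0.5613, -0.0676, 0.0901]
tcp_rot: [0.999, 0.036, -0.002, -0.001]
contact_force: [0.9, -0.5, -2.5]
opening: 0.217
finger_force: 64.5
time: 10.02
eef_pos: [0.5916, -0.0661, 0.0909]
tcp_rot: [0.999, 0.036, -0.002, -0.0]
contact_force: [-0.2, -0.7, -2.9]
opening: 0.222
finger_force: 64.5
time: 10.18
eef_pos: [0.6085, -0.0649, 0.092]
tcp_rot: [0.999, 0.036, 0.0, -0.0]
contact_force: [-0.2, -0.4, -3.1]
opening: 0.219
finger_force: 64.5
time: 10.43
eef_pos: [0.6194, -0.0644, 0.0922]
tcp_rot: [0.999, 0.036, 0.001, 0.0]
contact_force: [0.5, -0.2, -3.5]
opening: 0.221
finger_force: 64.5
t 10.43 pos [ 0.6194 -0.0644  0.0922] yaw 4.1 q1 -0.27 q6 1.23 tilt [ 0.001 -0.   ] open 0.221 ff 64.5 F [ 0.5 -0.2 -3.5]
  DELTA units [ 0.021 -0.005 -0.018] rot [ 0.     0.001 -0.   ]
```

```bash
python3 -m handwheel '[0.02,0.0,-0.01,0,0,0,0,0,0,0,0,0]'
python3 -m handwheel '[0.02,0.0015,0,0,0,0,0,0,0,0,0,0]'
python3 -m handwheel '[0.02,0.0015,0,0,0,0,0,0,0,0,0,0]'
python3 -m handwheel '[0.02,0.0015,0,0,0,0,0,0,0,0,0,0]'
python3 d.py 0.6226 -0.0652 0.0895 4.1
```

```text
time: 10.6
eef_pos: [0.6213, -0.0645, 0.0901]
tcp_rot: [0.999, 0.036, -0.0, -0.0]
contact_force: [0.3, -0.9, -1.6]
opening: 0.223
finger_force: 64.5
time: 10.77
eef_pos: [0.624, -0.0642, 0.0902]
tcp_rot: [0.999, 0.036, -0.0, -0.0]
contact_force: [0.2, -0.1, -2.6]
opening: 0.225
finger_force: 64.5
time: 10.93
eef_pos: [0.6245, -0.064, 0.0899]
tcp_rot: [0.999, 0.036, -0.005, -0.001]
contact_force: [-8.3, -0.5, 2.3]
opening: 0.218
finger_force: 65.0
time: 11.1
eef_pos: [0.6248, -0.0638, 0.0898]
tcp_rot: [0.999, 0.035, -0.009, -0.001]
contact_force: [-17.0, -1.4, 7.5]
opening: 0.224
finger_force: 65.8
t 11.1 pos [ 0.6248 -0.0638  0.0898] yaw 4.1 q1 -0.26 q6 1.24 tilt [-0.018  0.001] open 0.224 ff 65.8 F [-17.   -1.4   7.5]
  DELTA units [-0.015 -0.009 -0.002] rot [-0.001 -0.011  0.   ]
```

```bash
python3 -m handwheel '[-0.02,-0.0015,-0.008,0,0,0,0,0,0,0,0,0]'
python3 -m handwheel '[0,0,0,0,0,0,0,0,0,0,0,0,0,0,0,0,0,0]' 0.5
python3 -m handwheel '[0,0,0.1,0,0,0,0,0,0.2,0,0,0,0,0,0.1,0,0,0,0,0.2,0.1,0,0,0,0,0.2,0,0,0,0]'
python3 -m handwheel '[-0.03,0.2,0,0,0,-0.01,-0.03,0.2,0,0,0,-0.01,-0.03,0.2,0,0,0,-0.01,0,0.2,0,0,0,-0.01,0,0,0,0,0,0]'
python3 d.py 0.6072 0.138 0.09 0.7
```

```text
time: 11.27
eef_pos: [0.6244, -0.064, 0.0892]
tcp_rot: [0.999, 0.035, -0.004, -0.001]
contact_force: [-9.9, 0.4, 3.8]
opening: 0.22
finger_force: 65.4
time: 11.52
eef_pos: [0.6283, -0.0644, 0.0903]
tcp_rot: [0.999, 0.036, 0.001, 0.0]
contact_force: [0.1, 1.2, 0.3]
opening: 0.5
finger_force: 0.0
time: 11.93
eef_pos: [0.6305, -0.0051, 0.1696]
tcp_rot: [0.999, 0.034, 0.005, 0.001]
contact_force: [0.9, 0.2, -0.5]
opening: 0.5
finger_force: 0.0
time: 12.35
eef_pos: [0.6137, 0.1207, 0.165]
tcp_rot: [1.0, 0.006, 0.001, -0.001]
contact_force: [0.4, -1.2, 0.2]
opening: 0.497
finger_force: 0.0
t 12.35 pos [0.6137 0.1207 0.165 ] yaw 0.7 q1 0.03 q6 1.59 tilt [0.002 0.002] open 0.497 ff 0.0 F [ 0.4 -1.2  0.2]
  DELTA units [-0.043  0.115 -0.5  ] rot [-0.001  0.001 -0.   ]
```

```bash
python3 -m handwheel '[-0.043,0.115,-0.2,0,0,0,0,0,-0.2,0,0,0,0,0,-0.07,0,0,0,0,0,-0.03,0,0,0,0,0,0,0,0,0]'
python3 -m handwheel '[0,0,0,0,0,0,0,0,0,0,0,0,0,0,0,0,0,0,0,0,0,0,0,0,0,0,0,0,0,0]' 0.0 60
python3 d.py 0.6072 0.138 0.09 0.7
python3 -m handwheel '[-0.05,0,0,0,0,0,-0.1,-0.001,0,0,0,0,-0.1,-0.001,0,0,0,0,-0.1,-0.001,0,0,0,0,-0.1,-0.001,0,0,0,0]'
python3 -m handwheel '[0,0,0.1,0,0,0,0,0,0.2,0,0,0,0,0,0.1,0,0,0,0,0,0,0,0,0]'
python3 d.py 0.5734 0.3597 0.15 -12.4
```

```text
time: 12.77
eef_pos: [0.6072, 0.1326, 0.0884]
tcp_rot: [1.0, 0.004, -0.001, 0.0]
contact_force: [-0.2, 0.4, 0.3]
opening: 0.499
finger_force: 0.0
time: 13.18
eef_pos: [0.6087, 0.136, 0.0922]
tcp_rot: [1.0, 0.004, 0.002, -0.003]
contact_force: [0.5, 9.6, 1.3]
opening: 0.218
finger_force: 60.2
t 13.18 pos [0.6087 0.136  0.0922] yaw 0.4 q1 0.05 q6 1.61 tilt [0.004 0.006] open 0.218 ff 60.2 F [0.5 9.6 1.3]
  DELTA units [-0.01   0.013 -0.015] rot [-0.004  0.003  0.003]
time: 13.6
eef_pos: [0.5414, 0.1328, 0.0917]
tcp_rot: [1.0, 0.005, 0.003, -0.0]
contact_force: [1.9, -0.9, -0.4]
opening: 0.222
finger_force: 59.8
time: 13.93
eef_pos: [0.5435, 0.1325, 0.1555]
tcp_rot: [1.0, 0.004, 0.006, -0.0]
contact_force: [-0.6, 0.8, -1.7]
opening: 0.22
finger_force: 59.6
t 13.93 pos [0.5435 0.1325 0.1555] yaw 0.5 q1 0.06 q6 1.62 tilt [0.012 0.001] open 0.220 ff 59.6 F [-0.6  0.8 -1.7]
  DELTA units [ 0.2    1.515 -0.037] rot [ 0.     0.007 -0.143]
```

```bash
python3 -m handwheel '[0.02,0.15,0,0,0,-0.014,0.02,0.15,0,0,0,-0.014,0.02,0.15,0,0,0,-0.014,0.02,0.15,0,0,0,-0.014,0.02,0.15,0,0,0,-0.014]'
python3 -m handwheel '[0.02,0.15,0,0,0,-0.014,0.02,0.15,0,0,0,-0.014,0.02,0.15,0,0,0,-0.014,0.02,0.15,0,0,0,-0.014,0.02,0.15,0,0,0,-0.014]'
python3 -m handwheel '[0,0,-0.1,0,0,0,0,0,-0.1,0,0,0,0,0,0,0,0,0,0,0,0,0,0,0]'
python3 d.py 0.5734 0.3597 0.055 -12.4
python3 - <<'E'
from h import *
im=cam("side")[0]; cv2.imwrite("pics/s2.png",cv2.resize(im[60:240,140:340],None,fx=3,fy=3))
E
```

```text
time: 14.35
eef_pos: [0.5548, 0.2456, 0.1486]
tcp_rot: [0.999, -0.051, -0.0, 0.0]
contact_force: [-0.2, 0.2, -1.9]
opening: 0.217
finger_force: 59.5
time: 14.77
eef_pos: [0.5698, 0.3582, 0.1484]
tcp_rot: [0.994, -0.106, -0.0, 0.0]
contact_force: [0.4, -0.5, -1.4]
opening: 0.222
finger_force: 59.5
time: 15.1
eef_pos: [0.5681, 0.3558, 0.1159]
tcp_rot: [0.994, -0.106, -0.003, 0.002]
contact_force: [0.7, 0.0, -2.9]
opening: 0.221
finger_force: 59.6
t 15.1 pos [0.5681 0.3558 0.1159] yaw -12.1 q1 0.41 q6 2.19 tilt [-0.006 -0.003] open 0.221 ff 59.6 F [ 0.7  0.  -2.9]
  DELTA units [ 0.035  0.026 -0.406] rot [ 0.002 -0.004 -0.003]
```

View pics/s2.png

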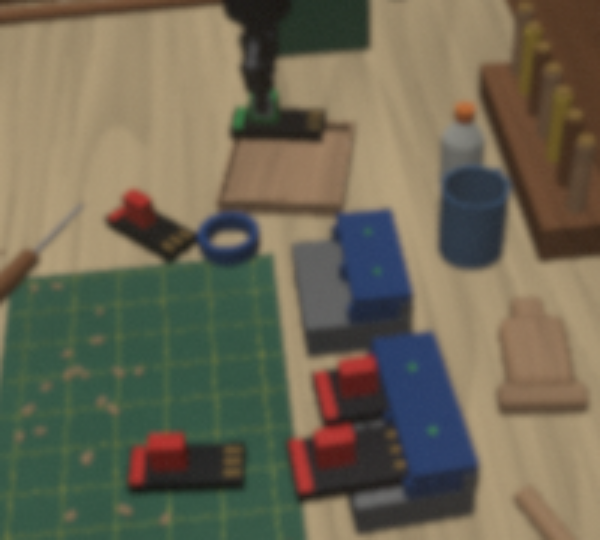

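The picture shows the green pack over the tray at crop (280,120). The first wide pack has come partly out of bay0 (crop (345,460), contacts visible), so it needs pushing home again later. First I'll put the green pack down.

```bash
python3 -m handwheel '[0.035,0.026,-0.15,0,0,0,0,0,-0.15,0,0,0,0,0,-0.06,0,0,0,0,0,-0.02,0,0,0,0,0,0,0,0,0]'
python3 -m handwheel '[0,0,-0.01,0,0,0,0,0,-0.01,0,0,0,0,0,0,0,0,0]'
python3 d.py 0.5734 0.3597 0.05 -12.4
```

```text
time: 15.57
eef_pos: [0.5747, 0.3607, 0.0616]
tcp_rot: [0.994, -0.106, -0.001, 0.0]
contact_force: [-0.0, 0.6, -2.1]
opening: 0.222
finger_force: 59.5
time: 15.82
eef_pos: [0.5757, 0.3617, 0.0605]
tcp_rot: [0.994, -0.105, 0.001, -0.001]
contact_force: [0.2, -0.4, -1.9]
opening: 0.217
finger_force: 59.5
t 15.82 pos [0.5757 0.3617 0.0605] yaw -12.1 q1 0.41 q6 2.19 tilt [0.002 0.001] open 0.217 ff 59.5 F [ 0.2 -0.4 -1.9]
  DELTA units [-0.015 -0.013 -0.07 ] rot [-0.001  0.001 -0.003]
```

```bash
python3 -m handwheel '[-0.01,-0.01,-0.025,0,0,0,0,0,-0.02,0,0,0,0,0,0,0,0,0]'
python3 -m handwheel '[0,0,0,0,0,0,0,0,0,0,0,0,0,0,0,0,0,0]' 0.5
python3 -m handwheel '[0,0,0.1,0,0,0,0,0,0.2,0,0,0,0,0,0.2,0,0,0,0,0,0.2,0,0,0,0,0,0,0,0,0]'
python3 look.py look2; python3 d.py 0.6 -0.144 0.16 4.1
```

```text
time: 16.07
eef_pos: [0.5738, 0.3602, 0.0531]
tcp_rot: [0.994, -0.105, 0.0, -0.0]
contact_force: [-1.4, 0.8, -1.0]
opening: 0.214
finger_force: 59.7
time: 16.32
eef_pos: [0.5738, 0.36, 0.0527]
tcp_rot: [0.994, -0.105, 0.0, -0.0]
contact_force: [-0.6, 0.0, 0.3]
opening: 0.501
finger_force: 0.0
time: 16.73
eef_pos: [0.5776, 0.3619, 0.1676]
tcp_rot: [0.994, -0.105, 0.007, -0.004]
contact_force: [1.2, 0.3, 1.7]
opening: 0.504
finger_force: 0.0
red 0.05 29 [268. 201.] mean [ 0.596  -0.0782] rect (array([ 0.59582031, -0.07860334]), 34.12049865722656, 12.548935890197754, -89.36471998691559) z 0.058
red 0.05 71 [273. 252.] mean [ 0.4385 -0.094 ] rect (array([ 0.4388989 , -0.09340997]), 30.359172821044922, 18.260751724243164, 0.25897929072380066) z 0.0504
red 0.05 74 [153. 260.] mean [0.4109 0.2719] rect (array([0.41067236, 0.27203961]), 31.58731460571289, 19.60957908630371, -43.50575637817383) z 0.05
red 0.094 74 [264. 190.] mean [ 0.6221 -0.0637] rect (array([ 0.62232916, -0.06381637]), 30.689186096191406, 18.127960205078125, 0.5623338222503662) z 0.0946
red 0.094 74 [291. 201.] mean [ 0.5905 -0.1447] rect (array([ 0.59113635, -0.14528729]), 33.65969467163086, 18.062387466430664, -0.0017242431640625) z 0.0937
green 0.05 37 [126. 209.] mean [0.5659 0.3615] rect (array([0.56708209, 0.36132541]), 21.986597061157227, 17.90756607055664, -15.120803833007812) z 0.0554
green 0.055 39 [126. 209.] mean [0.5652 0.36  ] rect (array([0.56638904, 0.35992673]), 21.911149978637695, 17.846120834350586, -15.120864868164062) z 0.0555
slab 513 [273. 247.] (array([ 0.45397574, -0.09543739]), 108.38878631591797, 47.58762741088867, -4.832756042480469)
slab 417 [161. 255.] (array([0.42670554, 0.25501784]), 90.90206909179688, 46.45205307006836, -46.79399871826172)
t 16.78 pos [0.5765 0.3613 0.1645] yaw -12.1 q1 0.41 q6 2.19 tilt [0.01  0.005] open 0.496 ff 0.0 F [0.3 0.8 0.4]
  DELTA units [ 0.157 -3.369 -0.03 ] rot [-0.004  0.006  0.18 ]
```

View pics/look2.png

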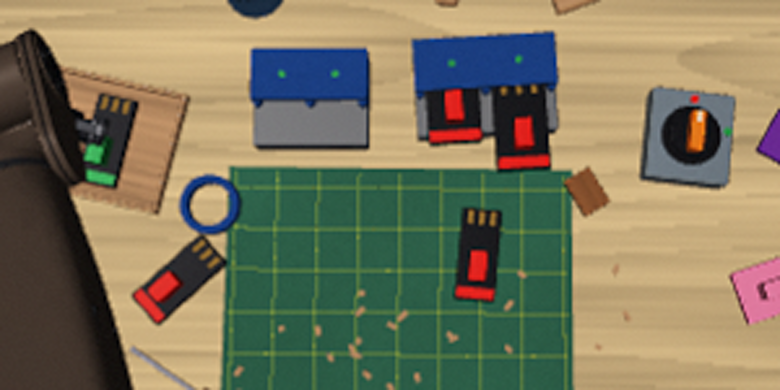

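The first wide pack sits 37 mm out at crop (523,130), knocked; the +y one at (455,105) is home. The green pack lies in the tray. Next is #3.

```bash
python3 -m handwheel '[-0.03,-0.19,0,0,0,0.005,-0.03,-0.19,0,0,0,0.005,-0.03,-0.19,0,0,0,0.005,-0.03,-0.19,0,0,0,0.005,-0.03,-0.19,0,0,0,0.005]'
python3 -m handwheel '[-0.06,-0.19,0,0,0,0.005,-0.06,-0.19,0,0,0,0.005,-0.06,-0.19,0,0,0,0.005,-0.06,-0.19,0,0,0,0.005,-0.06,-0.19,0,0,0,0.005]'
python3 -m handwheel '[-0.07,-0.18,0,0,0,0.005,-0.07,-0.18,0,0,0,0.005,-0.07,-0.18,0,0,0,0.005,-0.07,-0.18,0,0,0,0.005,-0.07,-0.18,0,0,0,0.005]'
python3 -m handwheel '[-0.05,-0.12,0,0,0,0.005,-0.05,-0.12,0,0,0,0,0,0,-0.1,0,0,0,0,0,-0.1,0,0,0,0,0,0,0,0,0]'
python3 d.py 0.4387 -0.0937 0.0455 -4.8
```

```text
time: 17.2
eef_pos: [0.55, 0.2162, 0.1568]
tcp_rot: [0.996, -0.085, -0.001, 0.0]
contact_force: [1.0, -0.0, -0.1]
opening: 0.496
finger_force: 0.0
time: 17.62
eef_pos: [0.5048, 0.0738, 0.1569]
tcp_rot: [0.998, -0.066, -0.001, 0.0]
contact_force: [-0.4, -0.3, 0.4]
opening: 0.5
finger_force: 0.0
time: 18.03
eef_pos: [0.4523, -0.061, 0.157]
tcp_rot: [0.999, -0.046, -0.001, -0.0]
contact_force: [0.7, 0.1, -0.5]
opening: 0.502
finger_force: 0.0
time: 18.45
eef_pos: [0.436, -0.0954, 0.1244]
tcp_rot: [0.999, -0.043, -0.003, -0.001]
contact_force: [-0.9, 1.0, -0.6]
opening: 0.498
finger_force: 0.0
t 18.45 pos [ 0.436  -0.0954  0.1244] yaw -5.0 q1 -0.44 q6 1.21 tilt [-0.006  0.003] open 0.498 ff 0.0 F [-0.9  1.  -0.6]
  DELTA units [ 0.018  0.011 -0.526] rot [-0.002 -0.004  0.002]
```

```bash
python3 -m handwheel '[0.015,0.01,-0.2,0,0,0,0,0,-0.2,0,0,0,0,0,-0.08,0,0,0,0,0,-0.035,0,0,0,0,0,0,0,0,0]'
python3 -m handwheel '[0,0,0,0,0,0,0,0,0,0,0,0,0,0,0,0,0,0,0,0,0,0,0,0,0,0,0,0,0,0]' 0.0 60
python3 d.py 0.4387 -0.0937 0.0455 -4.8
python3 -m handwheel '[0,0,0.1,0,0,0,0,0,0.2,0,0,0,0,0,0.2,0,0,0,0,0,0,0,0,0]'
python3 d.py 0.549 0.0743 0.115 0.7
```

```text
time: 18.87
eef_pos: [0.4399, -0.0939, 0.0492]
tcp_rot: [0.999, -0.043, -0.002, -0.001]
contact_force: [0.0, -0.6, 0.1]
opening: 0.501
finger_force: 0.0
time: 19.28
eef_pos: [0.442, -0.0949, 0.0518]
tcp_rot: [0.999, -0.043, 0.001, 0.0]
contact_force: [-0.5, 2.1, 6.0]
opening: 0.216
finger_force: 60.0
t 19.28 pos [ 0.442  -0.0949  0.0518] yaw -4.9 q1 -0.44 q6 1.22 tilt [ 0.003 -0.001] open 0.216 ff 60.0 F [-0.5  2.1  6. ]
  DELTA units [-0.022  0.008 -0.042] rot [0.001 0.002 0.001]
time: 19.62
eef_pos: [0.4442, -0.0961, 0.1309]
tcp_rot: [0.999, -0.043, 0.005, 0.002]
contact_force: [1.5, -0.5, -1.2]
opening: 0.216
finger_force: 59.1
t 19.62 pos [ 0.4442 -0.0961  0.1309] yaw -4.9 q1 -0.44 q6 1.22 tilt [ 0.01  -0.005] open 0.216 ff 59.1 F [ 1.5 -0.5 -1.2]
  DELTA units [ 0.699  1.136 -0.106] rot [0.003 0.007 0.062]
```

```bash
python3 -m handwheel '[0.088,0.142,0,0,0,0.008,0.088,0.142,0,0,0,0.008,0.088,0.142,0,0,0,0.008,0.088,0.142,0,0,0,0.008,0.088,0.142,0,0,0,0.008]'
python3 -m handwheel '[0.088,0.142,0,0,0,0.008,0.088,0.142,0,0,0,0.008,0.088,0.142,0,0,0,0.008,0,0,0,0,0,0,0,0,0,0,0,0]'
python3 d.py 0.552 0.0743 0.0975 0.7
```

```text
time: 20.03
eef_pos: [0.5064, 0.013, 0.124]
tcp_rot: [1.0, -0.011, -0.001, -0.0]
contact_force: [0.1, -0.4, -2.2]
opening: 0.22
finger_force: 59.2
time: 20.45
eef_pos: [0.5458, 0.0767, 0.124]
tcp_rot: [1.0, 0.009, -0.001, 0.0]
contact_force: [-0.7, -0.6, -2.2]
opening: 0.217
finger_force: 59.4
t 20.45 pos [0.5458 0.0767 0.124 ] yaw 1.0 q1 -0.04 q6 1.51 tilt [-0.002 -0.   ] open 0.217 ff 59.4 F [-0.7 -0.6 -2.2]
  DELTA units [ 0.041 -0.016 -0.176] rot [ 0.    -0.001 -0.003]
```

```bash
python3 -m handwheel '[0.02,-0.016,-0.08,0,0,-0.003,0,0,-0.08,0,0,0,0,0,-0.015,0,0,0,0,0,0,0,0,0]'
python3 d.py 0.552 0.0743 0.0975 0.7
python3 -m handwheel '[0.1,0.001,0,0,0,0,0.05,0.001,0,0,0,0,0.05,0.001,0,0,0,0]'
python3 -m handwheel '[0.05,0.001,0,0,0,0,0.05,0.001,0,0,0,0]'
python3 -m handwheel '[0.03,0,0,0,0,0,0.02,0,0,0,0,0,0,0,0,0,0,0]'
python3 d.py 0.612 0.075 0.0955 0.7
```

```text
time: 20.78
eef_pos: [0.5481, 0.0726, 0.0972]
tcp_rot: [1.0, 0.004, -0.002, 0.0]
contact_force: [0.5, 0.1, -1.8]
opening: 0.217
finger_force: 59.4
t 20.78 pos [0.5481 0.0726 0.0972] yaw 0.5 q1 -0.05 q6 1.51 tilt [-0.003 -0.   ] open 0.217 ff 59.4 F [ 0.5  0.1 -1.8]
  DELTA units [0.026 0.011 0.002] rot [ 0.    -0.002  0.002]
time: 21.03
eef_pos: [0.5795, 0.0737, 0.0986]
tcp_rot: [1.0, 0.005, -0.0, -0.0]
contact_force: [-1.0, -0.0, -2.3]
opening: 0.218
finger_force: 59.4
time: 21.2
eef_pos: [0.5952, 0.074, 0.099]
tcp_rot: [1.0, 0.005, 0.0, 0.0]
contact_force: [-0.1, -0.6, -2.4]
opening: 0.22
finger_force: 59.4
time: 21.45
eef_pos: [0.6027, 0.0741, 0.0991]
tcp_rot: [1.0, 0.005, 0.001, 0.0]
contact_force: [-0.1, -1.1, -1.9]
opening: 0.217
finger_force: 59.4
t 21.45 pos [0.6027 0.0741 0.0991] yaw 0.6 q1 -0.04 q6 1.52 tilt [ 0.001 -0.   ] open 0.217 ff 59.4 F [-0.1 -1.1 -1.9]
  DELTA units [ 0.062  0.006 -0.024] rot [0.    0.001 0.001]
```

```bash
python3 -m handwheel '[0.04,0.003,-0.01,0,0,0,0,0,0,0,0,0]'
python3 -m handwheel '[0.02,0,0,0,0,0,0,0,0,0,0,0]'
python3 -m handwheel '[0.02,0,0,0,0,0,0,0,0,0,0,0]'
python3 -m handwheel '[0.02,0,0,0,0,0,0,0,0,0,0,0]'
python3 d.py 0.612 0.075 0.0955 0.7
```

```text
time: 21.62
eef_pos: [0.6086, 0.0746, 0.0974]
tcp_rot: [1.0, 0.005, 0.0, 0.0]
contact_force: [-0.4, -0.1, -1.2]
opening: 0.218
finger_force: 59.5
time: 21.78
eef_pos: [0.6113, 0.0746, 0.0975]
tcp_rot: [1.0, 0.005, 0.0, 0.0]
contact_force: [-0.1, 0.8, -1.9]
opening: 0.219
finger_force: 59.5
time: 21.95
eef_pos: [0.6117, 0.0746, 0.0969]
tcp_rot: [1.0, 0.005, -0.004, 0.0]
contact_force: [-6.5, -1.6, 1.6]
opening: 0.219
finger_force: 59.8
time: 22.12
eef_pos: [0.612, 0.0747, 0.0967]
tcp_rot: [1.0, 0.006, -0.008, 0.0]
contact_force: [-14.6, -0.6, 7.6]
opening: 0.215
finger_force: 60.6
t 22.12 pos [0.612  0.0747 0.0967] yaw 0.7 q1 -0.04 q6 1.52 tilt [-0.016 -0.001] open 0.215 ff 60.6 F [-14.6  -0.6   7.6]
  DELTA units [ 0.     0.002 -0.008] rot [ 0.   -0.01  0.  ]
```

```bash
python3 -m handwheel '[-0.02,0,-0.008,0,0,0,0,0,0,0,0,0]'
python3 -m handwheel '[0,0,0,0,0,0,0,0,0,0,0,0,0,0,0,0,0,0]' 0.5
python3 -m handwheel '[0,0,0.1,0,0,0,0,0,0.2,0,0,0,0,0,0.15,0,0,0,0,0,0,0,0,0,0,0,0,0,0,0]'
python3 -m handwheel '[-0.07,0.07,0,0,0,0.073,-0.07,0.07,0,0,0,0.073,-0.07,0.07,0,0,0,0.073,-0.07,0.07,0,0,0,0.073,-0.07,0.07,0,0,0,0.073]'
python3 -m handwheel '[-0.07,0.07,0,0,0,0.073,-0.07,0.07,0,0,0,0.073,-0.07,0.07,0,0,0,0.073,-0.07,0.07,0,0,0,0.073,-0.07,0.07,0,0,0,0.073]'
python3 -m handwheel '[-0.07,0.06,0,0,0,0.073,-0.07,0.06,0,0,0,0.073,-0.07,0.06,0,0,0,0.073,-0.07,0.06,0,0,0,0.073,-0.07,0.06,0,0,0,0.073]'
python3 -m handwheel '[-0.06,0.06,0,0,0,0.073,-0.06,0.06,0,0,0,0.073,-0.06,0.06,0,0,0,0.073,-0.06,0.06,0,0,0,0.073,-0.06,0.06,0,0,0,0.073]'
python3 d.py 0.411 0.272 0.13 133.5; python3 look.py look3
```

```text
time: 22.28
eef_pos: [0.6116, 0.0747, 0.0963]
tcp_rot: [1.0, 0.006, -0.003, 0.0]
contact_force: [-7.0, -0.3, 2.0]
opening: 0.22
finger_force: 60.1
time: 22.53
eef_pos: [0.6147, 0.0746, 0.0971]
tcp_rot: [1.0, 0.005, 0.001, 0.0]
contact_force: [-0.1, 0.6, -0.7]
opening: 0.5
finger_force: 0.0
time: 22.95
eef_pos: [0.6156, 0.0746, 0.1663]
tcp_rot: [1.0, 0.005, 0.003, 0.0]
contact_force: [0.4, 1.3, -1.0]
opening: 0.496
finger_force: 0.0
time: 23.37
eef_pos: [0.56, 0.1275, 0.1619]
tcp_rot: [0.957, 0.29, -0.001, -0.0]
contact_force: [0.4, 1.0, 0.3]
opening: 0.501
finger_force: 0.0
time: 23.78
eef_pos: [0.5075, 0.1799, 0.162]
tcp_rot: [0.836, 0.549, -0.001, -0.001]
contact_force: [0.1, -0.5, 0.2]
opening: 0.5
finger_force: 0.0
time: 24.2
eef_pos: [0.455, 0.2248, 0.1621]
tcp_rot: [0.646, 0.763, -0.001, -0.001]
contact_force: [-0.3, -0.0, -0.1]
opening: 0.5
finger_force: 0.0
time: 24.62
eef_pos: [0.4101, 0.2697, 0.1621]
tcp_rot: [0.404, 0.915, -0.001, -0.001]
contact_force: [0.6, 0.2, 0.7]
opening: 0.506
finger_force: 0.0
t 24.62 pos [0.4101 0.2697 0.1621] yaw 132.3 q1 0.37 q6 -0.36 tilt [-0.0
[... 449 characters left out ...]
.6085 0.0746] rect (array([0.60853101, 0.07466666]), 30.81460952758789, 18.104400634765625, 1.4020283222198486) z 0.0945
red 0.094 74 [291. 201.] mean [ 0.5907 -0.1448] rect (array([ 0.59113635, -0.14528729]), 33.65969467163086, 18.062387466430664, -0.0017242431640625) z 0.0949
green 0.05 60 [127. 207.] mean [0.5722 0.3603] rect (array([0.57244305, 0.36042847]), 32.78827667236328, 18.24734115600586, -10.756980895996094) z 0.0553
green 0.055 66 [127. 207.] mean [0.5719 0.3588] rect (array([0.57202393, 0.35896539]), 33.27237319946289, 18.19222640991211, -10.640411376953125) z 0.0556
slab 350 [163. 254.] (array([0.42965262, 0.25188019]), 81.22618103027344, 46.45205307006836, -46.79399871826172)
```

View pics/look3.png

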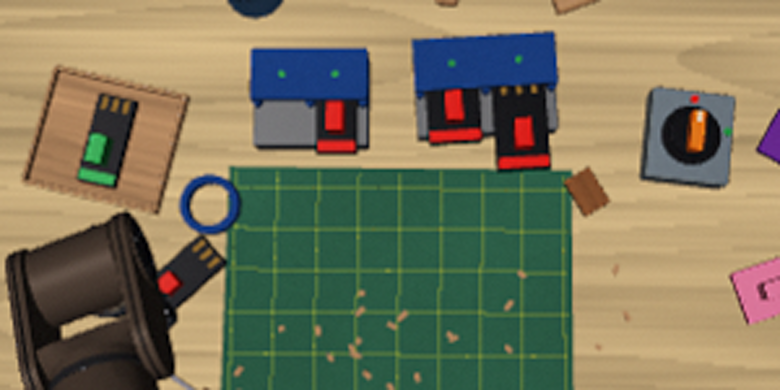

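Pack #3 is home in dock_n's -y bay (crop (334,115)), the green pack lies flat in the tray (100,140), and #1 hasn't moved (170,285). Grasping #1.

```bash
python3 -m handwheel '[0.005,0.01,-0.2,0,0,0.013,0,0,-0.2,0,0,0,0,0,-0.2,0,0,0,0,0,-0.12,0,0,0,0,0,-0.04,0,0,0]'
python3 -m handwheel '[0,0,0,0,0,0,0,0,0,0,0,0]'
python3 d.py 0.411 0.272 0.046 133.5
python3 -m handwheel '[0,0,0,0,0,0,0,0,0,0,0,0,0,0,0,0,0,0,0,0,0,0,0,0,0,0,0,0,0,0]' 0.0 60
python3 -m handwheel '[0,0,0.1,0,0,0,0,0,0.2,0,0,0,0,0,0.2,0,0,0,0,0,0,0,0,0]'
python3 d.py 0.549 0.1373 0.13 180.7
```

```text
time: 25.08
eef_pos: [0.4091, 0.2696, 0.0452]
tcp_rot: [0.398, 0.917, -0.003, -0.003]
contact_force: [-0.8, -0.5, 0.4]
opening: 0.5
finger_force: 0.0
time: 25.25
eef_pos: [0.4125, 0.2711, 0.0499]
tcp_rot: [0.398, 0.917, -0.0, -0.0]
contact_force: [0.5, 0.9, -0.4]
opening: 0.5
finger_force: 0.0
t 25.25 pos [0.4125 0.2711 0.0499] yaw 133.1 q1 0.38 q6 -0.38 tilt [-0. -0.] open 0.500 ff 0.0 F [ 0.5  0.9 -0.4]
  DELTA units [-0.01   0.006 -0.026] rot [ 0.    -0.     0.004]
time: 25.67
eef_pos: [0.4135, 0.2716, 0.0516]
tcp_rot: [0.397, 0.918, 0.001, 0.001]
contact_force: [-1.4, -1.0, 6.3]
opening: 0.22
finger_force: 61.3
time: 26.0
eef_pos: [0.4156, 0.2727, 0.1307]
tcp_rot: [0.397, 0.918, 0.004, 0.004]
contact_force: [2.5, -0.2, -1.7]
opening: 0.218
finger_force: 60.3
t 26.0 pos [0.4156 0.2727 0.1307] yaw 133.2 q1 0.38 q6 -0.38 tilt [0.011 0.004] open 0.218 ff 60.3 F [ 2.5 -0.2 -1.7]
  DELTA units [ 0.89  -0.903 -0.004] rot [-0.005  0.005  0.528]
```

```bash
python3 -m handwheel '[0.087,-0.09,0,0,0,0.053,0.087,-0.09,0,0,0,0.053,0.087,-0.09,0,0,0,0.053,0.087,-0.09,0,0,0,0.053,0.087,-0.09,0,0,0,0.053]'
python3 -m handwheel '[0.087,-0.09,0,0,0,0.053,0.087,-0.09,0,0,0,0.053,0.087,-0.09,0,0,0,0.053,0.087,-0.09,0,0,0,0.053,0.087,-0.09,0,0,0,0.053]'
python3 -m handwheel '[0,0,0,0,0,0,0,0,0,0,0,0]'
python3 d.py 0.551 0.1373 0.0975 180.7
```

```text
time: 26.42
eef_pos: [0.477, 0.2029, 0.1235]
tcp_rot: [0.197, 0.98, -0.0, -0.001]
contact_force: [0.2, 0.1, -2.2]
opening: 0.219
finger_force: 60.1
time: 26.83
eef_pos: [0.5422, 0.1354, 0.1233]
tcp_rot: [-0.01, 1.0, -0.0, -0.001]
contact_force: [0.4, 0.2, -2.0]
opening: 0.219
finger_force: 60.1
time: 27.0
eef_pos: [0.5423, 0.1356, 0.1236]
tcp_rot: [-0.006, 1.0, 0.0, -0.001]
contact_force: [0.2, 0.1, -2.2]
opening: 0.218
finger_force: 60.1
t 27.0 pos [0.5423 0.1356 0.1236] yaw -179.3 q1 0.06 q6 -1.52 tilt [-0.002  0.   ] open 0.218 ff 60.1 F [ 0.2  0.1 -2.2]
  DELTA units [ 0.058  0.012 -0.174] rot [-0.    -0.001 -0.   ]
```

```bash
python3 -m handwheel '[0.03,0.015,-0.08,0,0,0,0,0,-0.08,0,0,0,0,0,-0.015,0,0,0,0,0,0,0,0,0,0,0,0,0,0,0]'
python3 d.py 0.551 0.1373 0.0975 180.7
```

```text
time: 27.42
eef_pos: [0.5464, 0.1388, 0.098]
tcp_rot: [-0.008, 1.0, -0.0, -0.001]
contact_force: [-0.3, -0.5, -2.3]
opening: 0.215
finger_force: 60.1
t 27.42 pos [0.5464 0.1388 0.098 ] yaw -179.1 q1 0.07 q6 -1.52 tilt [-0.001 -0.   ] open 0.215 ff 60.1 F [-0.3 -0.5 -2.3]
  DELTA units [ 0.031 -0.01  -0.004] rot [ 0.    -0.001 -0.002]
```

```bash
python3 -m handwheel '[0.1,-0.008,0,0,0,-0.002,0.05,0.001,0,0,0,0,0.05,0.001,0,0,0,0]'
python3 -m handwheel '[0.05,0.001,0,0,0,0,0.05,0.001,0,0,0,0]'
python3 -m handwheel '[0.05,0.001,-0.006,0,0,0,0.04,0.001,-0.006,0,0,0,0,0,0,0,0,0]'
python3 -m handwheel '[0.02,0,0,0,0,0,0,0,0,0,0,0]'
python3 -m handwheel '[0.02,0,0,0,0,0,0,0,0,0,0,0]'
python3 d.py 0.611 0.138 0.0955 180.7
```

```text
time: 27.67
eef_pos: [0.5779, 0.1377, 0.0991]
tcp_rot: [-0.006, 1.0, 0.0, 0.0]
contact_force: [-1.0, 0.8, -1.9]
opening: 0.218
finger_force: 60.1
time: 27.83
eef_pos: [0.5927, 0.1379, 0.0987]
tcp_rot: [-0.006, 1.0, 0.0, 0.0]
contact_force: [0.3, 0.4, -2.9]
opening: 0.215
finger_force: 60.1
time: 28.08
eef_pos: [0.6068, 0.138, 0.0966]
tcp_rot: [-0.006, 1.0, 0.0, 0.0]
contact_force: [-0.8, -0.7, -1.7]
opening: 0.216
finger_force: 60.1
time: 28.25
eef_pos: [0.6088, 0.1381, 0.0965]
tcp_rot: [-0.006, 1.0, -0.0, -0.0]
contact_force: [-0.6, -0.3, -3.0]
opening: 0.218
finger_force: 60.1
time: 28.42
eef_pos: [0.6115, 0.1382, 0.0966]
tcp_rot: [-0.006, 1.0, 0.0, -0.0]
contact_force: [-0.8, 0.3, -3.0]
opening: 0.218
finger_force: 60.1
t 28.42 pos [0.6115 0.1382 0.0966] yaw -179.3 q1 0.06 q6 -1.52 tilt [-0.001  0.   ] open 0.218 ff 60.1 F [-0.8  0.3 -3. ]
  DELTA units [-0.003 -0.001 -0.007] rot [-0.    -0.001  0.   ]
```

```bash
python3 -m handwheel '[0.02,0,0,0,0,0,0,0,0,0,0,0]'
python3 -m handwheel '[0.02,0,0,0,0,0,0,0,0,0,0,0]'
python3 -m handwheel '[0.01,0,0,0,0,0,0,0,0,0,0,0]'
```

```text
time: 28.58
eef_pos: [0.6118, 0.1382, 0.0963]
tcp_rot: [-0.006, 1.0, -0.0, -0.005]
contact_force: [-8.6, -0.8, 3.6]
opening: 0.217
finger_force: 60.7
time: 28.75
eef_pos: [0.612, 0.1383, 0.0965]
tcp_rot: [-0.006, 1.0, -0.0, -0.009]
contact_force: [-17.2, -2.0, 8.1]
opening: 0.215
finger_force: 61.7
time: 28.92
eef_pos: [0.6121, 0.1383, 0.0965]
tcp_rot: [-0.006, 1.0, -0.001, -0.011]
contact_force: [-21.8, -1.2, 12.9]
opening: 0.215
finger_force: 62.1
```

```bash
python3 -m handwheel '[-0.03,0,-0.008,0,0,0,0,0,0,0,0,0]'
python3 -m handwheel '[0,0,0,0,0,0,0,0,0,0,0,0,0,0,0,0,0,0]' 0.5
python3 -m handwheel '[0,0,0.1,0,0,0,0,0,0.2,0,0,0,0,0,0.15,0,0,0,0,0,0,0,0,0,0,0,0,0,0,0]'
python3 -m handwheel '[-0.014,-0.19,0,0,0,0.004,-0.014,-0.19,0,0,0,0.004,-0.014,-0.19,0,0,0,0.004,-0.014,-0.19,0,0,0,0.004,-0.014,-0.19,0,0,0,0.004]'
python3 -m handwheel '[-0.014,-0.19,0,0,0,0.004,-0.014,-0.19,0,0,0,0.004,-0.014,-0.19,0,0,0,0.004,-0.014,-0.19,0,0,0,0.004,-0.014,-0.19,0,0,0,0.004]'
python3 -m handwheel '[0,0,0,0,0,0,0,0,0,0,0,0]'
python3 d.py 0.5908 -0.145 0.092 184.1
```

```text
time: 29.08
eef_pos: [0.6116, 0.1382, 0.0959]
tcp_rot: [-0.006, 1.0, -0.0, -0.004]
contact_force: [-10.3, 0.0, 5.4]
opening: 0.216
finger_force: 61.1
time: 29.33
eef_pos: [0.6156, 0.1381, 0.0965]
tcp_rot: [-0.006, 1.0, 0.0, 0.001]
contact_force: [-0.1, 0.8, 1.1]
opening: 0.499
finger_force: 0.0
time: 29.75
eef_pos: [0.6164, 0.1381, 0.1655]
tcp_rot: [-0.006, 1.0, 0.0, 0.003]
contact_force: [-0.8, 0.5, 0.1]
opening: 0.498
finger_force: 0.0
time: 30.17
eef_pos: [0.6031, -0.0054, 0.161]
tcp_rot: [-0.022, 1.0, 0.0, -0.001]
contact_force: [1.0, 0.5, -0.5]
opening: 0.503
finger_force: 0.0
time: 30.58
eef_pos: [0.5926, -0.148, 0.161]
tcp_rot: [-0.037, 0.999, 0.001, -0.001]
contact_force: [-0.3, -0.2, 0.2]
opening: 0.498
finger_force: 0.0
time: 30.75
eef_pos: [0.5928, -0.148, 0.1612]
tcp_rot: [-0.036, 0.999, 0.001, -0.001]
contact_force: [0.3, 0.9, 0.8]
opening: 0.5
finger_force: 0.0
t 30.75 pos [ 0.5928 -0.148   0.1612] yaw -175.9 q1 -0.41 q6 -2.05 tilt [-0.002  0.001] open 0.500 ff 0.0 F [0.3 0.9 0.8]
  DELTA units [-0.013  0.02  -0.462] rot [-0.001 -0.001 -0.   ]
```

```bash
python3 -m handwheel '[-0.013,0.02,-0.2,0,0,0,0,0,-0.2,0,0,0,0,0,-0.05,0,0,0,0,0,-0.012,0,0,0,0,0,0,0,0,0]'
python3 -m handwheel '[0,0,0,0,0,0,0,0,0,0,0,0,0,0,0,0,0,0,0,0,0,0,0,0,0,0,0,0,0,0]' 0.0 60
python3 d.py 0.6285 -0.144 0.092 184.1
```

```text
time: 31.17
eef_pos: [0.5914, -0.1429, 0.093]
tcp_rot: [-0.038, 0.999, 0.0, -0.001]
contact_force: [0.8, -0.6, 0.1]
opening: 0.502
finger_force: 0.0
time: 31.58
eef_pos: [0.5931, -0.1444, 0.096]
tcp_rot: [-0.037, 0.999, -0.001, 0.002]
contact_force: [-1.0, 0.1, 5.9]
opening: 0.221
finger_force: 60.3
t 31.58 pos [ 0.5931 -0.1444  0.096 ] yaw -175.7 q1 -0.40 q6 -2.05 tilt [ 0.004 -0.001] open 0.221 ff 60.3 F [-1.   0.1  5.9]
  DELTA units [ 0.236  0.003 -0.027] rot [ 0.001  0.002 -0.002]
```

```bash
python3 -m handwheel '[0,0,0.01,0,0,-0.002,0.05,0,0,0,0,0,0.05,0,0,0,0,0,0.05,0.001,0,0,0,0]'
python3 -m handwheel '[0.04,0.001,0,0,0,0,0.03,0.001,0,0,0,0,0,0,0,0,0,0]'
python3 -m handwheel '[0.02,0.0015,0,0,0,0,0,0,0,0,0,0]'
python3 -m handwheel '[0.02,0.0015,0,0,0,0,0,0,0,0,0,0]'
python3 d.py 0.63 -0.144 0.092 184.1
```

```text
time: 31.92
eef_pos: [0.6132, -0.144, 0.0961]
tcp_rot: [-0.036, 0.999, 0.0, -0.002]
contact_force: [-6.1, -0.4, 7.5]
opening: 0.216
finger_force: 60.4
time: 32.17
eef_pos: [0.6249, -0.1437, 0.0961]
tcp_rot: [-0.036, 0.999, -0.0, -0.001]
contact_force: [-2.4, -1.7, 5.4]
opening: 0.216
finger_force: 60.2
time: 32.33
eef_pos: [0.6273, -0.1435, 0.0961]
tcp_rot: [-0.036, 0.999, -0.0, -0.001]
contact_force: [-4.4, 0.5, 6.4]
opening: 0.215
finger_force: 60.4
time: 32.5
eef_pos: [0.63, -0.1434, 0.0961]
tcp_rot: [-0.036, 0.999, -0.0, -0.002]
contact_force: [-4.3, -1.1, 6.2]
opening: 0.223
finger_force: 60.4
t 32.5 pos [ 0.63   -0.1434  0.0961] yaw -175.9 q1 -0.38 q6 -2.02 tilt [-0.003 -0.   ] open 0.223 ff 60.4 F [-4.3 -1.1  6.2]
  DELTA units [ 0.    -0.004 -0.027] rot [ 0.    -0.002 -0.   ]
```

```bash
python3 -m handwheel '[0.02,0.0015,0,0,0,0,0,0,0,0,0,0]'
python3 -m handwheel '[0.02,0.0015,0,0,0,0,0,0,0,0,0,0]'
python3 -m handwheel '[0.01,0,0,0,0,0,0,0,0,0,0,0]'
python3 d.py 0.63 -0.144 0.092 184.1
```

```text
time: 32.67
eef_pos: [0.6302, -0.1435, 0.0961]
tcp_rot: [-0.037, 0.999, -0.0, -0.006]
contact_force: [-14.8, -1.9, 13.2]
opening: 0.217
finger_force: 61.2
time: 32.83
eef_pos: [0.6305, -0.1435, 0.0961]
tcp_rot: [-0.036, 0.999, 0.0, -0.01]
contact_force: [-23.9, -2.1, 18.1]
opening: 0.217
finger_force: 62.0
time: 33.0
eef_pos: [0.6307, -0.1435, 0.0962]
tcp_rot: [-0.037, 0.999, 0.001, -0.012]
contact_force: [-28.1, -3.5, 20.2]
opening: 0.221
finger_force: 62.3
t 33.0 pos [ 0.6307 -0.1435  0.0962] yaw -175.8 q1 -0.38 q6 -2.02 tilt [-0.024  0.001] open 0.221 ff 62.3 F [-28.1  -3.5  20.2]
  DELTA units [-0.005 -0.003 -0.028] rot [-0.    -0.015 -0.001]
```

```bash
python3 -m handwheel '[-0.03,-0.002,0,0,0,0,0,0,0,0,0,0]'
python3 -m handwheel '[0,0,0,0,0,0,0,0,0,0,0,0,0,0,0,0,0,0]' 0.5
python3 -m handwheel '[0,0,0.1,0,0,0,0,0,0.2,0,0,0,0,0,0.15,0,0,0,0,0,0,0,0,0,0,0,0,0,0,0]'
python3 -m handwheel '[-0.03,-0.17,0,0,0,-0.017,-0.03,-0.17,0,0,0,-0.017,-0.03,-0.17,0,0,0,-0.017,-0.03,-0.17,0,0,0,-0.017,-0.03,-0.17,0,0,0,-0.017]'
python3 -m handwheel '[-0.03,-0.17,0,0,0,-0.017,-0.03,-0.17,0,0,0,-0.017,-0.03,-0.17,0,0,0,-0.017,0,0,0,0,0,0,0,0,0,0,0,0]'
python3 look.py look4; python3 d.py 0.596 -0.3475 0.085 171.8
```

```text
time: 33.17
eef_pos: [0.6303, -0.1435, 0.096]
tcp_rot: [-0.036, 0.999, 0.0, -0.005]
contact_force: [-12.0, -2.0, 11.0]
opening: 0.225
finger_force: 61.0
time: 33.42
eef_pos: [0.6336, -0.1427, 0.0948]
tcp_rot: [-0.036, 0.999, 0.0, -0.0]
contact_force: [0.4, 0.9, 0.1]
opening: 0.501
finger_force: 0.0
time: 33.83
eef_pos: [0.6353, -0.1432, 0.1659]
tcp_rot: [-0.036, 0.999, -0.001, 0.003]
contact_force: [-0.1, 1.0, 0.1]
opening: 0.501
finger_force: 0.0
time: 34.25
eef_pos: [0.6102, -0.2708, 0.1611]
tcp_rot: [0.031, 1.0, 0.001, -0.001]
contact_force: [1.1, -0.3, 0.0]
opening: 0.499
finger_force: 0.0
time: 34.67
eef_pos: [0.5967, -0.3476, 0.1611]
tcp_rot: [0.072, 0.997, 0.001, -0.001]
contact_force: [-0.9, 0.3, 0.6]
opening: 0.502
finger_force: 0.0
red 0.094 71 [290. 188.] mean [ 0.6283 -0.1429] rect (array([ 0.6278208 , -0.14231836]), 33.92564010620117, 18.162952423095703, 0.014493030495941639) z 0.0949
red 0.094 73 [264. 190.] mean [ 0.622  -0.0637] rect (array([ 0.62232916, -0.06381637]), 30.689186096191406, 18.127960205078125, 0.5623338222503662) z 0.0946
red 0.094 77 [197. 194.] mean [0.6078 0.1379] rect (array([0.60782434, 0.13792159]), 30.957677841186523, 18.106307983398438, 1.8424351215362549) z 0.0942
red 0.094 77 [218. 194.] mean [0.6085 0.0746] rect (array([0.60853101, 0.07466666]), 30.81460952758789, 18.104400634765625, 1.4020283222198486) z 0.0948
green 0.05 63 [126. 207.] mean [0.5727 0.3606] rect (array([0.57288806, 0.36053763]), 33.6395263671875, 18.11237335205078, -12.694847106933594) z 0.0545
green 0.055 66 [127. 207.] mean [0.5719 0.3588] rect (array([0.57202393, 0.35896539]), 33.27237319946289, 18.19222640991211, -10.640411376953125) z 0.0549
t 34.72 pos [ 0.5971 -0.3464  0.1612] yaw 171.8 q1 -0.67 q6 -2.10 tilt [-0.002  0.002] open 0.499 ff 0.0 F [ 0.3 -0.8  1.1]
  DELTA units [-0.007 -0.007 -0.508] rot [-0.001 -0.001 -0.   ]
```

View pics/look4.png

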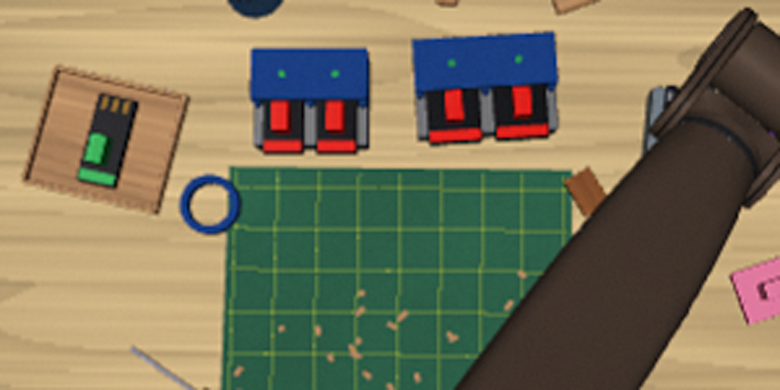

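All four red packs are home (crop (281,115), (334,115), (455,105), (522,103)). The green pack is in the tray. Now the selector.

```bash
python3 -m handwheel '[-0.007,-0.007,-0.2,0,0,0,0,0,-0.2,0,0,0,0,0,-0.05,0,0,0,0,0,-0.01,0,0,0,0,0,0,0,0,0]'
python3 -m handwheel '[0,0,0,0,0,0,0,0,0,0,0,0,0,0,0,0,0,0,0,0,0,0,0,0,0,0,0,0,0,0]' 0.0 60
python3 d.py 0.596 -0.3475 0.083 171.8; python3 -c "
from h import *;print(ctrl.get_state()['wrist_torque'])"
```

```text
time: 35.13
eef_pos: [0.5967, -0.3466, 0.0932]
tcp_rot: [0.07, 0.998, 0.001, -0.001]
contact_force: [0.8, 0.3, 0.9]
opening: 0.499
finger_force: 0.0
time: 35.55
eef_pos: [0.5979, -0.3482, 0.0958]
tcp_rot: [0.071, 0.997, -0.001, 0.002]
contact_force: [2.1, 1.7, 3.4]
opening: 0.172
finger_force: 63.0
t 35.55 pos [ 0.5979 -0.3482  0.0958] yaw 171.9 q1 -0.67 q6 -2.10 tilt [ 0.004 -0.001] open 0.172 ff 63.0 F [2.1 1.7 3.4]
  DELTA units [-0.013  0.005 -0.085] rot [ 0.001  0.002 -0.001]
[ 0.25159175 -0.33989253 -0.0441152 ]
```

```bash
python3 -m handwheel '[0,0,-0.03,0,0,0,0,0,0,0,0,0]'
python3 -m handwheel '[0,0,-0.02,0,0,0,0,0,0,0,0,0]'
python3 -m handwheel '[0,0,-0.01,0,0,0,0,0,0,0,0,0]'
python3 -m handwheel '[0,0,-0.01,0,0,0,0,0,0,0,0,0]'
```

```text
time: 35.72
eef_pos: [0.5979, -0.3482, 0.0903]
tcp_rot: [0.071, 0.997, -0.001, 0.002]
contact_force: [2.0, 1.7, 6.2]
opening: 0.164
finger_force: 63.4
time: 35.88
eef_pos: [0.598, -0.3483, 0.0894]
tcp_rot: [0.071, 0.997, -0.0, 0.001]
contact_force: [-0.0, 4.4, 11.7]
opening: 0.165
finger_force: 64.1
time: 36.05
eef_pos: [0.5981, -0.3483, 0.0893]
tcp_rot: [0.071, 0.997, -0.0, 0.001]
contact_force: [-2.4, 5.1, 16.8]
opening: 0.167
finger_force: 64.7
time: 36.22
eef_pos: [0.5982, -0.3484, 0.0893]
tcp_rot: [0.071, 0.997, -0.0, 0.001]
contact_force: [-3.8, 7.8, 20.5]
opening: 0.169
finger_force: 65.4
```

Bottomed (about 20 N). Turning clockwise while pressed.

```bash
python3 -m handwheel '[0,0,0,0,0,-0.05,0,0,0,0,0,-0.06,0,0,0,0,0,-0.06,0,0,0,0,0,-0.06]'
python3 -m handwheel '[0,0,0,0,0,-0.06,0,0,0,0,0,-0.06,0,0,0,0,0,-0.06,0,0,0,0,0,-0.06]'
python3 -m handwheel '[0,0,0,0,0,-0.06,0,0,0,0,0,-0.06,0,0,0,0,0,-0.06,0,0,0,0,0,-0.06]'
python3 -m handwheel '[0,0,0,0,0,-0.05,0,0,0,0,0,-0.04,0,0,0,0,0,0]'
python3 d.py 0.598 -0.348 0.089 94.5;  python3 -c "
from h import *;print(ctrl.get_state()['wrist_torque'])"
```

```text
time: 36.55
eef_pos: [0.598, -0.3489, 0.0893]
tcp_rot: [0.251, 0.968, -0.001, 0.001]
contact_force: [-4.7, 4.9, 20.3]
opening: 0.168
finger_force: 65.3
time: 36.88
eef_pos: [0.5977, -0.3493, 0.0893]
tcp_rot: [0.428, 0.904, -0.001, 0.001]
contact_force: [-6.1, 4.6, 20.7]
opening: 0.166
finger_force: 65.3
time: 37.22
eef_pos: [0.5972, -0.3494, 0.0893]
tcp_rot: [0.589, 0.808, -0.001, 0.001]
contact_force: [-7.5, 4.4, 22.0]
opening: 0.169
finger_force: 65.4
time: 37.47
eef_pos: [0.597, -0.3495, 0.0893]
tcp_rot: [0.644, 0.765, -0.001, 0.001]
contact_force: [-7.2, 4.4, 21.6]
opening: 0.167
finger_force: 65.4
t 37.47 pos [ 0.597  -0.3495  0.0893] yaw 99.8 q1 -0.68 q6 -0.84 tilt [-0.001 -0.003] open 0.167 ff 65.4 F [-7.2  4.4 21.6]
  DELTA units [ 0.006  0.01  -0.002] rot [ 0.002 -0.    -0.059]
[ 0.74726157  1.48223434 -0.0311753 ]
```

```bash
for i in 1; do python3 -m handwheel '[0,0,0,0,0,-0.04,0,0,0,0,0,0]'; python3 d.py 0.598 -0.348 0.089 94.5; python3 -m handwheel '[0,0,0,0,0,-0.03,0,0,0,0,0,0]'; python3 d.py 0.598 -0.348 0.089 94.5; python3 -c "
from h import *;print(ctrl.get_state()['wrist_torque'])"; python3 -m handwheel '[0,0,0,0,0,-0.03,0,0,0,0,0,0]'; python3 d.py 0.598 -0.348 0.089 94.5; python3 -c "
from h import *;print(ctrl.get_state()['wrist_torque'])"; done
```

```text
time: 37.63
eef_pos: [0.5969, -0.3495, 0.0893]
tcp_rot: [0.668, 0.744, -0.001, 0.001]
contact_force: [-7.6, 4.2, 20.6]
opening: 0.17
finger_force: 65.5
t 37.63 pos [ 0.5969 -0.3495  0.0893] yaw 96.2 q1 -0.68 q6 -0.78 tilt [-0.001 -0.003] open 0.170 ff 65.5 F [-7.6  4.2 20.6]
  DELTA units [ 0.007  0.01  -0.002] rot [ 0.002 -0.001 -0.019]
time: 37.8
eef_pos: [0.5969, -0.3495, 0.0893]
tcp_rot: [0.684, 0.73, -0.002, 0.001]
contact_force: [-6.9, 5.0, 21.7]
opening: 0.169
finger_force: 65.9
t 37.8 pos [ 0.5969 -0.3495  0.0893] yaw 93.7 q1 -0.67 q6 -0.74 tilt [-0.001 -0.003] open 0.169 ff 65.9 F [-6.9  5.  21.7]
  DELTA units [ 0.007  0.01  -0.002] rot [ 0.002 -0.001  0.009]
[0.76727774 1.44300874 0.57859573]
time: 37.97
eef_pos: [0.5969, -0.3495, 0.0893]
tcp_rot: [0.7, 0.714, -0.002, 0.001]
contact_force: [-7.8, 4.4, 22.4]
opening: 0.169
finger_force: 69.6
t 37.97 pos [ 0.5969 -0.3495  0.0893] yaw 91.2 q1 -0.67 q6 -0.69 tilt [-0.002 -0.004] open 0.169 ff 69.6 F [-7.8  4.4 22.4]
  DELTA units [ 0.007  0.01  -0.002] rot [ 0.003 -0.001  0.037]
[0.84593445 1.45153363 1.19859301]
```

End stop felt (the torque is climbing). Letting go, rising and checking.

```bash
python3 -m handwheel '[0,0,0,0,0,0.02,0,0,0,0,0,0]'
python3 -m handwheel '[0,0,0,0,0,0,0,0,0,0,0,0,0,0,0,0,0,0]' 0.5
python3 -m handwheel '[0,0,0.05,0,0,0,0,0,0.15,0,0,0,0,0,0.2,0,0,0,0,0,0.2,0,0,0,0,0,0.2,0,0,0]'
python3 -m handwheel '[-0.1,-0.15,0,0,0,0,-0.15,-0.2,0,0,0,0,-0.15,-0.2,0,0,0,0,-0.15,-0.2,0,0,0,0,-0.15,-0.2,0,0,0,0]'
python3 -m handwheel '[-0.1,-0.2,0,0,0,0,-0.1,-0.2,0,0,0,0,0,-0.2,0,0,0,0,0,-0.2,0,0,0,0,0,0,0,0,0,0]'
python3 look.py; python3 - <<'E'
from meas import *
im,d,K,D,R,t=cam("top"); C=cloud(d,K,D,R,t); hsv=cv2.cvtColor(im,cv2.COLOR_BGR2HSV)
o=(hsv[...,0]>5)&(hsv[...,0]<20)&(hsv[...,1]>150)&(hsv[...,2]>90)&(abs(C[...,2]-.092)<.008)&(abs(C[...,0]-.596)<.04)&(abs(C[...,1]+.347)<.04)
print("bar",o.sum(),np.median(C[o][:,2]),rect(C[o][:,:2]))
cv2.imwrite("pics/end.png",cv2.resize(im[90:310,90:420],None,fx=2.4,fy=2.4,interpolation=cv2.INTER_CUBIC))
E
python3 d.py 0.5 -0.5 0.2 90
```

```text
time: 38.13
eef_pos: [0.5969, -0.3495, 0.0893]
tcp_rot: [0.688, 0.726, -0.002, 0.001]
contact_force: [-8.2, 5.9, 21.7]
opening: 0.168
finger_force: 66.4
time: 38.38
eef_pos: [0.5962, -0.3482, 0.0828]
tcp_rot: [0.691, 0.723, -0.0, -0.0]
contact_force: [0.4, 0.3, 3.2]
opening: 0.502
finger_force: 1.5
time: 38.8
eef_pos: [0.5959, -0.3475, 0.203]
tcp_rot: [0.691, 0.723, -0.0, -0.002]
contact_force: [0.2, 0.0, 0.8]
opening: 0.502
finger_force: 0.0
time: 39.22
eef_pos: [0.4902, -0.491, 0.2023]
tcp_rot: [0.69, 0.724, 0.0, -0.001]
contact_force: [-0.4, -0.5, 1.0]
opening: 0.497
finger_force: 0.0
time: 39.63
eef_pos: [0.4591, -0.615, 0.2011]
tcp_rot: [0.692, 0.722, -0.001, -0.0]
contact_force: [-0.5, -0.5, 0.3]
opening: 0.5
finger_force: 0.0
red 0.094 69 [290. 188.] mean [ 0.6284 -0.1428] rect (array([ 0.6278208 , -0.14231836]), 33.92564010620117, 18.162952423095703, 0.014493030495941639) z 0.0948
red 0.094 73 [264. 190.] mean [ 0.6223 -0.0638] rect (array([ 0.62232916, -0.06381637]), 30.689186096191406, 18.127960205078125, 0.5623338222503662) z 0.094
red 0.094 77 [197. 194.] mean [0.6078 0.1
[... 185 characters left out ...]
.07466666]), 30.81460952758789, 18.104400634765625, 1.4020283222198486) z 0.0942
green 0.05 58 [127. 207.] mean [0.5721 0.3601] rect (array([0.57273651, 0.36036087]), 33.386993408203125, 18.254791259765625, -10.640518188476562) z 0.0555
green 0.055 65 [127. 207.] mean [0.5718 0.3588] rect (array([0.57202393, 0.35896539]), 33.27237319946289, 18.19222640991211, -10.640411376953125) z 0.0558
bar 73 0.09266467205624081 (array([ 0.59562469, -0.34705167]), 45.48264694213867, 16.159299850463867, -85.21979236602783)
t 39.73 pos [ 0.4607 -0.6109  0.2013] yaw 92.6 q1 -1.06 q6 -1.10 tilt [-0.001  0.003] open 0.499 ff 0.0 F [ 0.4 -0.4  0.5]
  DELTA units [ 0.262  0.739 -0.009] rot [-0.002 -0.001 -0.028]
```

View pics/end.png

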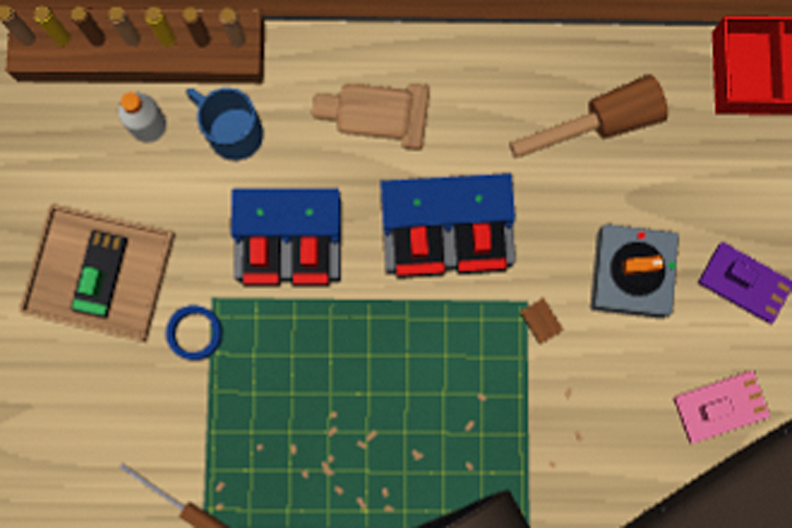

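All four red packs are home, the green pack is flat in the tray at (98,275), and the selector is turned 77° to its end and sprung up at (640,266). The mug at (230,120) hasn't moved. Handing in.

```bash
python3 -c "
from plant import ctrl; print(ctrl.sign_off())"
```

```text
the job is handed in; nothing more can be done
None
```

The job is handed in: the one charged pack present lies flat in the tray, all four flat packs are home in matching bays, and the selector was pressed, turned to its end stop and has sprung back up. One wide pack slid out of its bay partway through and I pushed it home again. The mug was not moved.

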